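Slide the packing plate home under the raised rail

TASK

On the mounting panel, push the large flat packing plate under the raised rail with the fingertips until its far edge lies flush against the wiring duct behind the rail, midway between the rail's two feet. Keep it flat on the panel all the way: do not lift or tip it, and leave all the other things where they are. Finish with the hand clear.

Things in the scene. Friction and masses are not known exactly. Their poses are not given: they have to be found in the camera images.
- plate: The part to slide: flat brown laminate plate, 130 mm long (its x axis), 100 mm wide (y), 14 mm thick, 0.18 to 0.35 kg, loose on the panel. Origin: centre of its underside, z up. Starts on the robot's side of the rail, within 0.3 rad of the panel's axes, centre 115 to 135 mm short of the rail's middle and up to 30 mm off to one side. Plain friction: it stays where it is left.
- panel: Fixed grey steel mounting panel, placed differently each time. Origin: on the table (underside of the 4 mm sheet, whose upper face is z = 4 mm), below the middle of the raised rail; x points away from the robot across the rail (the sliding direction), y along the rail, to the left. The sheet spans x = -240 to +110, y = -190 to +190 mm.
- rail_mid (a point): Middle of the rail's underside, 19 mm above the sheet. Axes as the panel's. The bright metal rail is 35 mm wide (x), 300 mm long (y), 7 mm thick, on two solid feet as deep as the rail, inner faces 75 mm either side of this point along y. Terminals on its ends (87 to 141 mm along y either side) reach 52 mm above the sheet.
- duct_face (a point): Foot of the near face of the grey slotted wiring duct behind the rail, 60 mm beyond the rail's middle in the panel's x; the duct runs along y, 31 mm high above the sheet, fixed: the stop for the plate. With the plate home its centre is 65 mm short of this point (5 mm short of the rail's middle) and its near edge 52 mm clear of the rail on the robot's side.
- small_packer: Bystander: a small brown laminate packer, 55 x 28 x 10 mm, lying on the panel near its left edge (y about +165 mm in the panel's frame). Origin: centre of underside.
- relay: Bystander: a small clear relay on a black socket, 40 x 28 x 44 mm high, standing on the panel near its left edge (y about +165 mm in the panel's frame). Origin: centre of underside.
- breaker: Bystander: a white miniature circuit breaker, 60 x 18 x 49 mm high, standing on the panel near its right edge (y about -165 mm in the panel's frame). Origin: centre of underside.
- meter: Bystander: yellow hand multimeter, 190 x 90 x 52 mm, on the table to the right of the panel. Origin: centre of underside.
- pliers: Bystander: red-handled pliers, about 205 mm long, 16 mm high, on the table to the left of the panel. Origin: underside of the pivot.
- screw_cup: Bystander: small grey plastic bowl, 70 mm across, 45 mm high, on the table to the left of the panel. Origin: centre of underside.
- driver: Bystander: screwdriver with a green handle, 190 mm long, lying on the table to the right of the panel. Origin: on its underside.
There are look-alikes about, which are no part of the job. Of the things that look like the plate, take the one that is nearest to the robot's base at the start.

How it is judged:
By the outcome, as a careful person would: the job done as asked, in the order asked, and still so for the second after the job is handed in, with the robot touching nothing.
It also fails if it takes over 64 s, if anything falls off the work surface, if the arm or the gripper's body presses on something with over 40 N, if the wrist force passes 120 N, or if a joint passes its speed limit or range.

ROBOT

A 7-joint arm with a two-finger parallel gripper is mounted at the origin on the work surface. World frame = base frame: x ahead of the robot, y to its left, z up, the work surface at z = 0. Lengths are in mm, angles in rad, forces in N, time in s.
With the tool pointing down it reaches from about 425 to 800 mm from the base axis. Payload 8.3 kg.
Tool frame: the origin (TCP) lies between the finger pads; the fingertips stand 8 mm ahead of it and the grasp point (between the pads) lies 11 mm behind it; z points along the fingers, y is the direction in which the jaws open and shut (so a half turn about z gives the same grasp; the last joint's range is limited). The gripper opens to 85 mm and grips with 20 to 120 N. Pads are 22 mm wide; open, the fingers measure 114 mm over their backs; the gripper's body (76 mm by 85 mm) begins 54 mm behind the grasp point. The pads swing forward as they close: fully open they stand 13 mm farther back than shut.
Start: joints at [1.053, 0.383, 0.016, 1.37, -0.006, 1.388, -0.046], TCP at [274.584, -561.433, 239.279] pointing down, gripper open.
Joint ranges: [-2.95, 2.95], [-0.25, 2.06], [-1.52, 1.56], [0.18, 2.33], [-1.44, 4.58], [0.02, 2.06], [-3.01, 3.01]. Speed limits (rad/s): [2.39, 2.39, 3.01, 3.01, 3.14, 3.14, 3.14].

INTERFACE

Orientations are given as a unit quaternion [x, y, z, w].
In Python, from cell import ctrl, eyes, ticket gives the robot as it stands.
- The arm moves only by the tool drive_tool, never from a script. Its argument "deltas" is a list of rows, each an object of numbers: "tx", "ty", "tz": the shift along the tool's x, y, z normalised to -1 to 1, where 1 is 0.05 m; "rx", "ry", "rz": the turn, a rotation vector about the tool's x, y, z normalised to -1 to 1, where 1 is 5 degrees. In form: [{"tx": .., "ty": .., "tz": .., "rx": .., "ry": .., "rz": ..}, ...]. A call has 1 to 5 rows; each row shifts and turns the commanded pose from where the row before left it, along the tool's axes as they then stand; what a row does not reach is not made up. A row lasts 1/10 s, in which the tool goes at most 50 mm and 8.59 degrees, less where a joint would pass 70% of its speed; a pose out of reach is approached as far as the arm can. A call with a number of a shift or a turn outside -1 to 1 is refused whole. A call with a gripper value outside its range is refused whole. "hand" is the gripper command: -1 is fully open, 1 is shut, values between are in proportion, set as the call begins (left out, the last holds). The fingers move at their own pace and stop on an object; "newtons" is the grip in N (left out, the last holds). Time passes only in rows, so rows that do not move let the fingers close. It gives the time, the measured TCP pose, the force and the opening at its end, in the units of the state.
- ctrl.sense(): the state, without advancing time (a new reading comes with each control period).
- eyes.capture(name): name is "scene" or "top" or "wrist"; returns a dict with "img" (400x640x3 uint8, blue, green, red), "vertical_fov" (degrees; the focal length in pixels is half the picture's height over the tangent of half this angle, whatever the lens; pixels are square), "cx", "cy" (the principal point, pixels), "k1" (the pictures are not rectified: a ray, as slopes to the right and down, at radius r is drawn at 1 + k1 r^2 times it, then the intrinsics apply), "view" (4x4, takes a point from world to camera coordinates); the wrist camera has in their place "mount" (4x4, takes a point from camera to tool coordinates, whose origin is the TCP and whose axes are the flange's). Camera axes: x right, y down, z forward; pixel columns grow to the right and rows downward; lengths in mm; the calibration is good to about 2 mm. A picture is of the moment at which its call begins: read the wrist's pose just before it. There is no depth.
- ticket.sign_off(): hands the job in, once; it reports no verdict.
The state is a dict: "clock": time; "joints": joint angles; "dq": joint speeds; "tau": joint torques, N m; "tool_pos": TCP position; "tool_rot": TCP orientation; "force": force on the tool from outside, world axes, zero at the start; "moment": the same for the moment, N m; "grip_width": finger opening in mm.
Only numpy, scipy, OpenCV 4.12 (cv2) and the standard library are available. Lean on these libraries where they do the work, as an engineer would, in place of code of your own. Each camera call takes 0.05 s, during which the arm holds its last target.

## Working session

There is one attempt and no reset: what is moved stays moved. The work goes in short steps, Python scripts to look and compute and a tool call to move; the robot and the scene stay as the last step left them, time stands still between calls to the robot, and variables do not carry over. Pictures are saved under pics/ and viewed, and the job is handed in when it is done.

Besides the shell and the picture viewer there is one more tool, called after "Call:" as name([rows], argument=value, ...), one row to a line, values as JSON. drive_tool: Moves the arm, as the interface text tells. Its arguments: {"type":"object","properties":{"deltas":{"type":"array"},"hand":{"type":"number"},"newtons":{"type":"number"}},"required":["deltas"]}

```bash
ls; mkdir -p pics; python3 - <<'E'
from cell import ctrl, eyes, ticket
import cv2
print(ctrl.sense())
for n in ["scene","top"]:
    c=eyes.capture(n); cv2.imwrite(f"pics/{n}0.png",c["img"]); print({k:v for k,v in c.items() if k!="img"})
E
```

```text
pics
{'clock': 0.0, 'joints': array([ 1.05312615,  0.3842853 ,  0.01638099,  1.37113268, -0.00626704,
        1.38820464, -0.04648902]), 'dq': array([ 0.00040558,  0.00016191,  0.00048543,  0.00071995, -0.00042814,
       -0.00217164, -0.00023166]), 'tau': array([-8.56547013e-04, -6.27594709e+01,  8.43574349e-01, -3.71818507e+01,
        1.64301263e-02,  1.44285924e-02,  6.28560952e-05]), 'tool_pos': array([ 274.3432403 , -561.03647602,  238.25926017]), 'tool_rot': array([ 9.74250346e-01,  2.25466813e-01, -2.58308201e-04, -9.55662889e-04]), 'force': array([ 0.08998312,  0.00963362, -0.09314331]), 'moment': array([ 0.00348565, -0.02990331,  0.03170077]), 'grip_width': 85.44331303102321}
{'vertical_fov': 57.5088225361096, 'cx': 323.99299187464527, 'cy': 200.6560742286503, 'k1': -0.08062550162197091, 'view': array([[-1.26138267e-01,  9.91898571e-01, -1.50453279e-02,
         6.83296164e+01],
       [ 7.36547275e-01,  8.34845032e-02, -6.71214161e-01,
        -3.62281850e+02],
       [-6.64520315e-01, -9.57473861e-02, -7.41110780e-01,
         1.53428544e+03],
       [ 0.00000000e+00,  0.00000000e+00,  0.00000000e+00,
         1.00000000e+00]])}
{'vertical_fov': 53.22456017243165, 'cx': 316.1420652271616, 'cy': 191.94366515396237, 'k1': 0.02681342343498683, 'view': array([[ 3.10289850e-03, -9.99992842e-01, -2.16496276e-03,
         6.17491368e-01],
       [-9.92475678e-01, -2.81455924e-03, -1.22409586e-01,
         5.71605036e+02],
       [ 1.22402617e-01,  2.52849740e-03, -9.92477308e-01,
         1.09330080e+03],
       [ 0.00000000e+00,  0.00000000e+00,  0.00000000e+00,
         1.00000000e+00]])}
```

View pics/scene0.png

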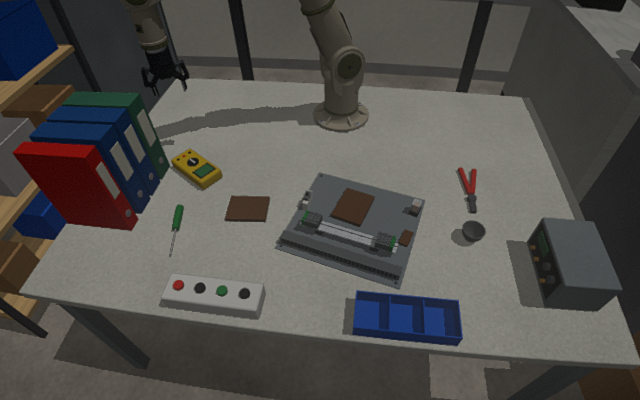

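View pics/top0.png

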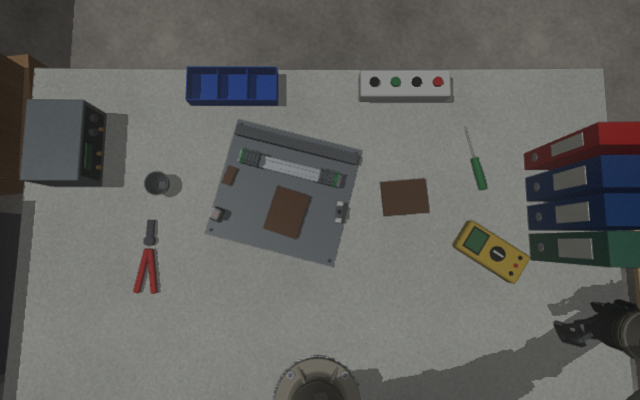

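The plate is on the panel at top-view pixel (288,212), and a look-alike lies on the table at (404,197). The rail runs from about (250,157) to (335,180), with the duct behind it. I'll zoom in and measure.

```bash
cat > h.py <<'E'
import numpy as np, cv2
def K(c):
    f=200/np.tan(np.radians(c["vertical_fov"]/2)); return f
def pix2world(c,uv,z,V=None):
    V=c["view"] if V is None else V
    f=K(c); d=(np.atleast_2d(uv)-[c["cx"],c["cy"]])/f
    s=d.copy()
    for _ in range(20): s=d/(1+c["k1"]*(s**2).sum(1,keepdims=True))
    R=V[:3,:3];t=V[:3,3]; o=-R.T@t
    r=np.c_[s,np.ones(len(s))]@R
    k=(z-o[2])/r[:,2]
    return o+r*k[:,None]
def world2pix(c,P,V=None):
    V=c["view"] if V is None else V
    p=np.atleast_2d(P)@V[:3,:3].T+V[:3,3]; s=p[:,:2]/p[:,2:]
    s=s*(1+c["k1"]*(s**2).sum(1,keepdims=True))
    return s*K(c)+[c["cx"],c["cy"]]
E
python3 - <<'E'
import cv2
a=cv2.imread("pics/top0.png")[110:275,195:375]; cv2.imwrite("pics/top0z.png",cv2.resize(a,None,fx=3.6,fy=3.6,interpolation=cv2.INTER_CUBIC)) 
E
```

```text
(no output)
```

View pics/top0z.png

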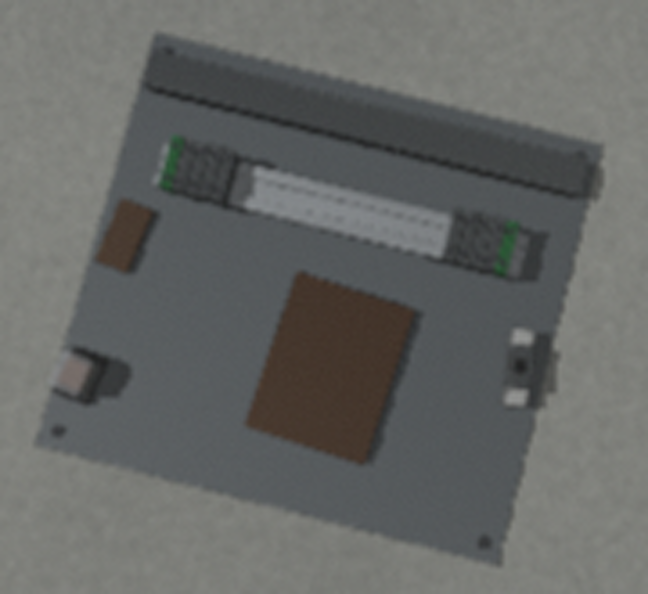

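```bash
python3 - <<'E'
from cell import eyes,ctrl
from h import *
from scipy.optimize import least_squares
c=eyes.capture("top"); s=3.6
z=lambda p:(np.array(p)+.5)/s-.5+[195,110]
# panel: near corners, duct foot etc.
pts=z([(37,443),(500,564),(155,33),(603,147)])
print("sheet z4",pix2world(c,pts,4)[:,:2].round(1).tolist())
q=pix2world(c,pts,4); print(np.linalg.norm(q[0]-q[1]),np.linalg.norm(q[0]-q[2]),np.linalg.norm(q[1]-q[3]))
# rail visible top corners at z=30
r=pix2world(c,z([(255,166),(452,212),(443,259),(245,208)]),30); print("rail",r.round(1).tolist())
img=c["img"]; hsv=cv2.cvtColor(img,cv2.COLOR_BGR2HSV)
print(img[212,288],img[190,265],hsv[212,288])
d=img[...,2].astype(int)-img[...,0]; m=(d>12).astype(np.uint8)
n,l,st,ce=cv2.connectedComponentsWithStats(m)
for i in range(1,n):
    if st[i,4]>100 and 200<ce[i][0]<440: 
        ct=max(cv2.findContours((l==i).astype(np.uint8),0,1)[0],key=len); rr=cv2.minAreaRect(ct); b=cv2.boxPoints(rr)
        w=pix2world(c,b,18)[:,:2]; print(st[i],ce[i],rr,w.round(1).tolist(),w.mean(0))
E
```

```text
sheet z4 [[456.9, 320.6], [363.0, -47.6], [793.5, 235.9], [698.7, -132.5]]
379.99924695369305 347.0679555638652 346.2528757438447
rail [[676.5, 148.1, 30.0], [639.7, -9.1, 30.0], [602.0, -2.0, 30.0], [642.5, 155.4, 30.0]]
[45 55 69] [92 90 85] [13 89 69]
[222 166  15  19 168] [229.01190476 174.94642857] ((229.02584838867188, 174.93966674804688), (9.191452026367188, 17.988985061645508), 23.198589324951172) [[603.5, 275.4], [651.9, 256.5], [641.4, 231.8], [593.1, 250.8]] [622.45397357 253.62466791]
[ 380  179   49   37 1539] [404.27095517 196.82261209] ((404.19659423828125, 196.85862731933594), (34.29778289794922, 45.924156188964844), 85.2363510131836) [[604.0, -180.9], [615.4, -312.4], [517.0, -317.4], [505.7, -187.4]] [ 560.52307742 -249.51177481]
[ 263  186   47   53 1546] [286.25614489 211.87580854] ((286.25, 211.75), (34.46882247924805, 44.904335021972656), 18.434947967529297) [[471.3, 153.4], [593.5, 115.0], [562.2, 20.8], [440.9, 60.3]] [516.98699008  87.38227442]
[304 359  28  14 140] [315.91428571 365.18571429] ((317.5, 365.5), (27.0, 13.0), 0.0) [[82.9, 33.7], [116.2, 33.9], [116.5, -39.4], [83.1, -39.3]] [99.69114077 -2.79074387]
```

```bash
cat >> h.py <<'E'
from scipy.spatial.transform import Rotation as Ro
def plan(state,pos,xang,n,x_up=None):
    """rows to get TCP to pos, pointing down, tool x at world angle xang"""
    R0=Ro.from_quat(state["tool_rot"]); p0=np.array(state["tool_pos"])
    cx=np.array([np.cos(xang),np.sin(xang),0]); R1=Ro.from_matrix(np.c_[cx,np.cross([0,0,-1],cx),[0,0,-1]])
    rv=(R0.inv()*R1).as_rotvec()/n
    R=R0; out=[]; dp=(np.array(pos)-p0)/n
    for i in range(n):
        t=R.inv().apply(dp)/50; w=np.degrees(rv)/5
        out.append([*t,*w]); R=R*Ro.from_rotvec(rv)
    for o in out: print("[tx %.2f ty %.2f tz %.2f | rx %.2f ry %.2f rz %.2f]"%tuple(o))
E
python3 - <<'E'
from cell import ctrl,eyes
from h import *
c=eyes.capture("wrist"); print(c["mount"].round(3),c["vertical_fov"])
plan(ctrl.sense(),[555,100,320],1.32,17)
E
```

```text
[[-1.00000e-03 -9.54000e-01 -2.99000e-01  7.65380e+01]
 [ 1.00000e+00 -1.00000e-03 -1.00000e-03 -8.73000e-01]
 [ 1.00000e-03 -2.99000e-01  9.54000e-01 -1.33911e+02]
 [ 0.00000e+00  0.00000e+00  0.00000e+00  1.00000e+00]] 62.667058828037455
[tx 0.64 ty -0.55 tz -0.10 | rx -0.00 ry -0.00 rz -0.58]
[tx 0.67 ty -0.52 tz -0.10 | rx -0.00 ry -0.00 rz -0.58]
[tx 0.69 ty -0.49 tz -0.10 | rx -0.00 ry -0.00 rz -0.58]
[tx 0.72 ty -0.45 tz -0.10 | rx -0.00 ry -0.00 rz -0.58]
[tx 0.74 ty -0.41 tz -0.10 | rx -0.00 ry -0.00 rz -0.58]
[tx 0.76 ty -0.38 tz -0.10 | rx -0.00 ry -0.00 rz -0.58]
[tx 0.78 ty -0.34 tz -0.10 | rx -0.00 ry -0.00 rz -0.58]
[tx 0.79 ty -0.30 tz -0.10 | rx -0.00 ry -0.00 rz -0.58]
[tx 0.81 ty -0.26 tz -0.10 | rx -0.00 ry -0.00 rz -0.58]
[tx 0.82 ty -0.21 tz -0.10 | rx -0.00 ry -0.00 rz -0.58]
[tx 0.83 ty -0.17 tz -0.10 | rx -0.00 ry -0.00 rz -0.58]
[tx 0.83 ty -0.13 tz -0.10 | rx -0.00 ry -0.00 rz -0.58]
[tx 0.84 ty -0.09 tz -0.10 | rx -0.00 ry -0.00 rz -0.58]
[tx 0.84 ty -0.04 tz -0.10 | rx -0.00 ry -0.00 rz -0.58]
[tx 0.84 ty -0.00 tz -0.10 | rx -0.00 ry -0.00 rz -0.58]
[tx 0.84 ty 0.04 tz -0.10 | rx -0.00 ry -0.00 rz -0.58]
[tx 0.84 ty 0.08 tz -0.10 | rx -0.00 ry -0.00 rz -0.58]
```

Call:
drive_tool([
  {"tx": 0.64, "ty": -0.55, "tz": -0.1, "rz": -0.58},
  {"tx": 0.67, "ty": -0.52, "tz": -0.1, "rz": -0.58},
  {"tx": 0.69, "ty": -0.49, "tz": -0.1, "rz": -0.58},
  {"tx": 0.72, "ty": -0.45, "tz": -0.1, "rz": -0.58},
  {"tx": 0.74, "ty": -0.41, "tz": -0.1, "rz": -0.58},
])

```text
$.deltas[0]: bad value
```

Call:
drive_tool([
  {"tx": 0.76, "ty": -0.38, "tz": -0.1, "rz": -0.58},
  {"tx": 0.78, "ty": -0.34, "tz": -0.1, "rz": -0.58},
  {"tx": 0.79, "ty": -0.3, "tz": -0.1, "rz": -0.58},
  {"tx": 0.81, "ty": -0.26, "tz": -0.1, "rz": -0.58},
  {"tx": 0.82, "ty": -0.21, "tz": -0.1, "rz": -0.58},
])

```text
$.deltas[0]: bad value
```

Call:
drive_tool([
  {"tx": 0.83, "ty": -0.17, "tz": -0.1, "rz": -0.58},
  {"tx": 0.83, "ty": -0.13, "tz": -0.1, "rz": -0.58},
  {"tx": 0.84, "ty": -0.09, "tz": -0.1, "rz": -0.58},
  {"tx": 0.84, "ty": -0.04, "tz": -0.1, "rz": -0.58},
  {"tx": 0.84, "ty": 0, "tz": -0.1, "rz": -0.58},
])

```text
$.deltas[0]: bad value
```

Call:
drive_tool([
  {"tx": 0.84, "ty": 0.04, "tz": -0.1, "rz": -0.58},
  {"tx": 0.84, "ty": 0.08, "tz": -0.1, "rz": -0.58},
  {"tx": 0},
  {"tx": 0},
  {"tx": 0},
])

```text
$.deltas[0]: bad value
```

```bash
python3 - <<'E'
from cell import ctrl,eyes
from h import *
import pickle
s=ctrl.sense(); c=eyes.capture("wrist"); t=eyes.capture("top")
print(s["clock"],s["tool_pos"],s["tool_rot"],s["joints"].round(2),s["dq"].round(3))
pickle.dump((s,c,t),open("w1.pkl","wb"))
cv2.imwrite("pics/w1.png",c["img"])
E
```

```text
0.2 [ 274.44267052 -561.17045549  238.64774564] [ 9.74250079e-01  2.25469244e-01 -1.42613114e-04 -6.18216151e-04] [ 1.05  0.38  0.02  1.37 -0.01  1.39 -0.05] [ 0.001 -0.002 -0.001 -0.002 -0.    -0.    -0.001]
```

View pics/w1.png

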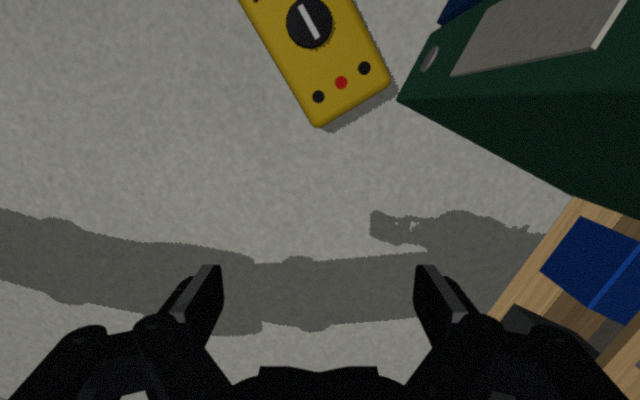

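Call:
drive_tool([
  {"tx": 0.64, "ty": -0.55, "tz": -0.1, "rx": 0, "ry": 0, "rz": -0.58},
  {"tx": 0.67, "ty": -0.52, "tz": -0.1, "rx": 0, "ry": 0, "rz": -0.58},
  {"tx": 0.69, "ty": -0.49, "tz": -0.1, "rx": 0, "ry": 0, "rz": -0.58},
  {"tx": 0.72, "ty": -0.45, "tz": -0.1, "rx": 0, "ry": 0, "rz": -0.58},
  {"tx": 0.74, "ty": -0.41, "tz": -0.1, "rx": 0, "ry": 0, "rz": -0.58},
])

```text
clock: 0.8
tool_pos: [358.3, -365.2, 264.6]
tool_rot: [0.938, 0.348, 0.0, 0.0]
force: [0.7, 0.1, -0.2]
grip_width: 85.3
```

Call:
drive_tool([
  {"tx": 0.76, "ty": -0.38, "tz": -0.1, "rx": 0, "ry": 0, "rz": -0.58},
  {"tx": 0.78, "ty": -0.34, "tz": -0.1, "rx": 0, "ry": 0, "rz": -0.58},
  {"tx": 0.79, "ty": -0.3, "tz": -0.1, "rx": 0, "ry": 0, "rz": -0.58},
  {"tx": 0.81, "ty": -0.26, "tz": -0.1, "rx": 0, "ry": 0, "rz": -0.58},
  {"tx": 0.82, "ty": -0.21, "tz": -0.1, "rx": 0, "ry": 0, "rz": -0.58},
])

```text
clock: 1.3
tool_pos: [441.1, -169.9, 289.8]
tool_rot: [0.886, 0.463, 0.0, 0.0]
force: [1.4, -0.4, 0.5]
grip_width: 85.1
```

Call:
drive_tool([
  {"tx": 0.83, "ty": -0.17, "tz": -0.1, "rx": 0, "ry": 0, "rz": -0.58},
  {"tx": 0.83, "ty": -0.13, "tz": -0.1, "rx": 0, "ry": 0, "rz": -0.58},
  {"tx": 0.84, "ty": -0.09, "tz": -0.1, "rx": 0, "ry": 0, "rz": -0.58},
  {"tx": 0.84, "ty": -0.04, "tz": -0.1, "rx": 0, "ry": 0, "rz": -0.58},
  {"tx": 0.84, "ty": 0, "tz": -0.1, "rx": 0, "ry": 0, "rz": -0.58},
])

```text
clock: 1.8
tool_pos: [524.5, 23.4, 314.8]
tool_rot: [0.821, 0.571, 0.0, 0.0]
force: [1.0, -0.6, 0.5]
grip_width: 85.6
```

Call:
drive_tool([
  {"tx": 0.84, "ty": 0.04, "tz": -0.1, "rx": 0, "ry": 0, "rz": -0.58},
  {"tx": 0.84, "ty": 0.08, "tz": -0.1, "rx": 0, "ry": 0, "rz": -0.58},
  {"tx": 0, "ty": 0, "tz": 0, "rx": 0, "ry": 0, "rz": 0},
  {"tx": 0, "ty": 0, "tz": 0, "rx": 0, "ry": 0, "rz": 0},
  {"tx": 0, "ty": 0, "tz": 0, "rx": 0, "ry": 0, "rz": 0},
])

```text
clock: 2.3
tool_pos: [557.1, 98.1, 324.1]
tool_rot: [0.792, 0.61, -0.0, 0.0]
force: [0.2, -1.0, -0.2]
grip_width: 85.4
```

```bash
python3 - <<'E'
from cell import ctrl,eyes
from h import *
import pickle
s=ctrl.sense(); c=eyes.capture("wrist")
print(s["clock"],s["tool_pos"],s["tool_rot"],s["joints"].round(2),s["dq"].round(3))
pickle.dump((s,c),open("w1.pkl","wb"))
cv2.imwrite("pics/w2.png",c["img"])
E
```

```text
2.3 [557.05575607  98.07013889 324.10172436] [ 7.92017842e-01  6.10497789e-01 -3.82653246e-04  2.04150901e-04] [ 0.23  0.28 -0.59  1.36  0.16  1.55 -0.61] [ 0.013 -0.009  0.006  0.005 -0.    -0.002  0.   ]
```

View pics/w2.png

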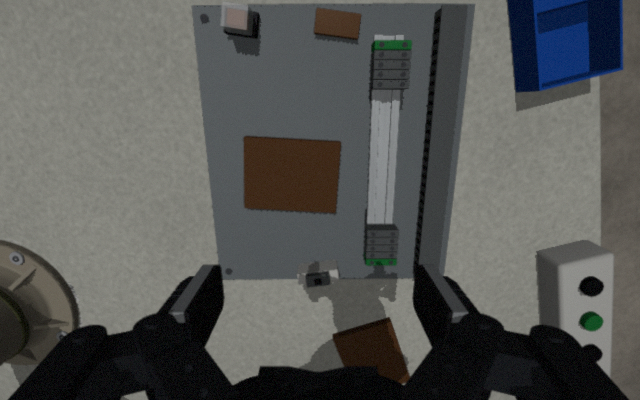

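```bash
python3 - <<'E'
import cv2
a=cv2.imread("pics/w2.png")
cv2.imwrite("pics/w2a.png",cv2.resize(a[0:150,185:385],None,fx=4,fy=4,interpolation=cv2.INTER_CUBIC))
cv2.imwrite("pics/w2b.png",cv2.resize(a[150:300,185:385],None,fx=4,fy=4,interpolation=cv2.INTER_CUBIC))
cv2.imwrite("pics/w2c.png",cv2.resize(a[0:295,340:480],None,fx=2,fy=2,interpolation=cv2.INTER_CUBIC))
E
```

```text
(no output)
```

View pics/w2a.png

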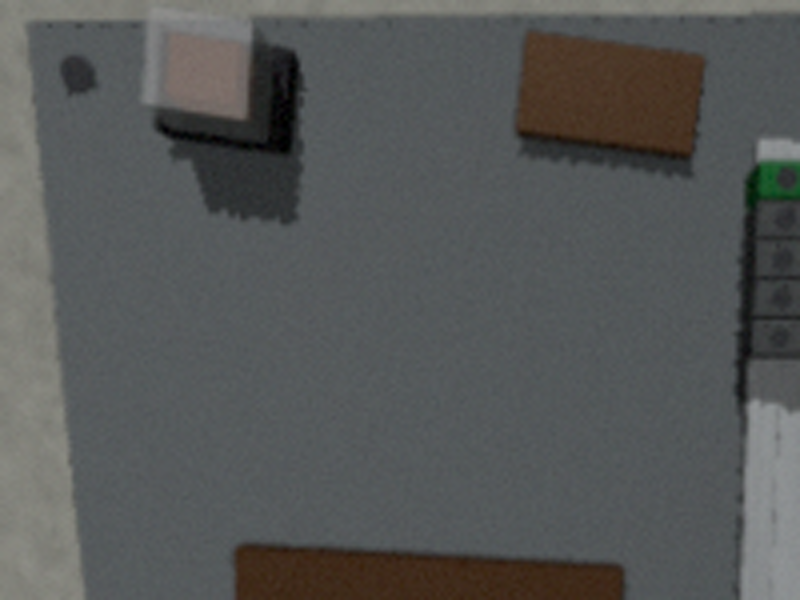

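View pics/w2b.png

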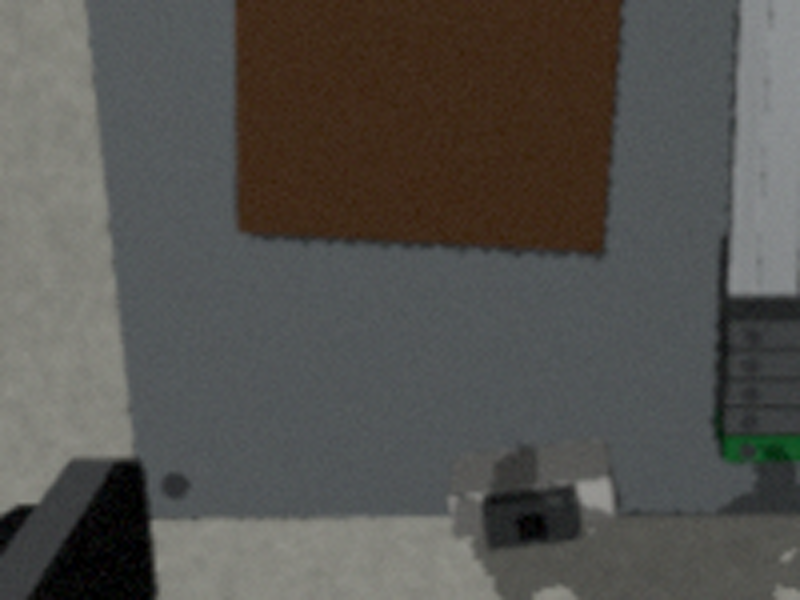

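View pics/w2c.png

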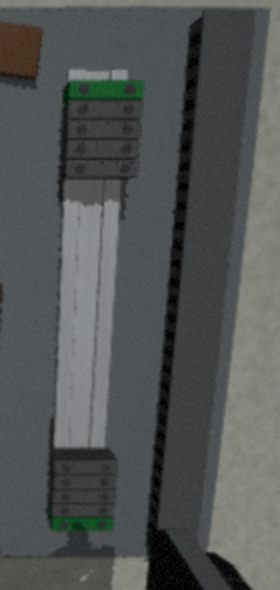

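```bash
cat >> h.py <<'E'
def wview(s,c):
    T=np.eye(4);T[:3,:3]=Ro.from_quat(s["tool_rot"]).as_matrix();T[:3,3]=s["tool_pos"]
    return np.linalg.inv(T@c["mount"])
def panel2w(p,P):
    P=np.atleast_2d(P).astype(float); co,si=np.cos(p[2]),np.sin(p[2])
    return np.c_[p[0]+co*P[:,0]-si*P[:,1],p[1]+si*P[:,0]+co*P[:,1],P[:,2]]
E
python3 - <<'E'
from h import *
import pickle
from scipy.optimize import least_squares
s,c=pickle.load(open("w1.pkl","rb")); V=wview(s,c)
# full points / u-only / v-only
obs=[((-240,190,4),192,5.3),((-240,-190,4),220,279),((110,190,4),474,4),
((-17.5,141,56),None,40.),((-17.5,87,56),None,89.2),((-17.5,-141,56),None,264.5),((-17.5,-87,56),None,230.),
((-17.5,40,30),369.9,None),((-17.5,-80,30),366.5,None)]
def f(p):
    r=[]
    for P,u,v in obs:
        q=world2pix(c,panel2w(p,P),V)[0]
        if u is not None:r.append(q[0]-u)
        if v is not None:r.append(q[1]-v)
    return np.array(r)
o=least_squares(f,[641,78,-.25],loss="soft_l1",x_scale=[1,1,.01]); print(o.x,f(o.x).round(2))
p=o.x
# plate corners on z=18
A=lambda x,y:(185+(x+.5)/4-.5,(y+.5)/4-.5); B=lambda x,y:(185+(x+.5)/4-.5,150+(y+.5)/4-.5)
uv=np.array([A(236,546),A(622,566),B(605,254),B(238,232)])
w=pix2world(c,uv,18,V)[:,:2]; d=w-p[:2]; R=np.array([[np.cos(p[2]),-np.sin(p[2])],[np.sin(p[2]),np.cos(p[2])]])
q=d@R; print(q.round(1).tolist(),q.mean(0),[np.linalg.norm(q[i]-q[i-1]) for i in range(4)])
e=(q[1]-q[0]+q[2]-q[3]);g=(q[0]-q[3]+q[1]-q[2]); print("yaw",np.arctan2(e[1],e[0]),np.arctan2(-g[0],g[1]))
E
```

```text
[ 6.39259234e+02  8.17998651e+01 -2.52911176e-01] [-1.44 -0.26 -0.78  0.85  1.2  -0.48 -1.1   0.73  2.47  0.05  0.38  0.22]
[[-182.3, 31.7], [-55.0, 24.3], [-59.6, -76.1], [-188.8, -67.3]] [-121.40537605  -21.83189214] [np.float64(99.16008169242042), np.float64(127.54801132537824), np.float64(100.57258064194676), np.float64(129.50556793055904)]
yaw -0.06315607881322344 -0.05538452968649015
```

```bash
python3 - <<'E'
from h import *
import pickle
s,c=pickle.load(open("w1.pkl","rb")); M=np.linalg.inv(c["mount"])
for x in (11,-11):
  for z in (-5,0,8,13): print(x,z,world2pix(c,[[x,-42.5,z],[x,42.5,z],[x,57,z]],M).round(0).tolist())
s=dict(s)
P=(640,80.5,-.252)
print(panel2w(P,[[-121,-97,90],[-121,-97,20]]))
plan(s,panel2w(P,[-121,-97,90])[0],-.252+np.pi/2,7)
E
```

```text
11 -5 [[222.0, 263.0], [417.0, 262.0], [450.0, 262.0]]
11 0 [[225.0, 258.0], [414.0, 257.0], [446.0, 257.0]]
11 8 [[229.0, 250.0], [409.0, 250.0], [439.0, 250.0]]
11 13 [[232.0, 246.0], [406.0, 245.0], [436.0, 245.0]]
-11 -5 [[226.0, 306.0], [412.0, 306.0], [444.0, 306.0]]
-11 0 [[229.0, 300.0], [409.0, 300.0], [440.0, 300.0]]
-11 8 [[233.0, 291.0], [405.0, 291.0], [434.0, 290.0]]
-11 13 [[235.0, 285.0], [403.0, 285.0], [431.0, 285.0]]
[[498.63559823  16.73397525  90.        ]
 [498.63559823  16.73397525  20.        ]]
[tx -0.27 ty -0.10 tz 0.67 | rx -0.00 ry 0.00 rz -0.01]
[tx -0.27 ty -0.10 tz 0.67 | rx -0.00 ry 0.00 rz -0.01]
[tx -0.27 ty -0.10 tz 0.67 | rx -0.00 ry 0.00 rz -0.01]
[tx -0.27 ty -0.10 tz 0.67 | rx -0.00 ry 0.00 rz -0.01]
[tx -0.27 ty -0.10 tz 0.67 | rx -0.00 ry 0.00 rz -0.01]
[tx -0.27 ty -0.10 tz 0.67 | rx -0.00 ry 0.00 rz -0.01]
[tx -0.27 ty -0.10 tz 0.67 | rx -0.00 ry 0.00 rz -0.01]
```

Call:
drive_tool([
  {"tx": -0.27, "ty": -0.1, "tz": 0.67, "rx": 0, "ry": 0, "rz": -0.01},
  {"tx": -0.27, "ty": -0.1, "tz": 0.67, "rx": 0, "ry": 0, "rz": -0.01},
  {"tx": -0.27, "ty": -0.1, "tz": 0.67, "rx": 0, "ry": 0, "rz": -0.01},
  {"tx": -0.27, "ty": -0.1, "tz": 0.67, "rx": 0, "ry": 0, "rz": -0.01},
  {"tx": -0.27, "ty": -0.1, "tz": 0.67, "rx": 0, "ry": 0, "rz": -0.01},
], hand=-0.4)

```text
clock: 2.85
tool_pos: [515.3, 37.9, 155.9]
tool_rot: [0.791, 0.612, 0.0, 0.001]
force: [-0.4, 0.1, 0.4]
grip_width: 60.0
```

Call:
drive_tool([
  {"tx": -0.27, "ty": -0.1, "tz": 0.67, "rx": 0, "ry": 0, "rz": -0.01},
  {"tx": -0.27, "ty": -0.1, "tz": 0.67, "rx": 0, "ry": 0, "rz": -0.01},
  {"tx": 0, "ty": 0, "tz": 0, "rx": 0, "ry": 0, "rz": 0},
  {"tx": 0, "ty": 0, "tz": 0, "rx": 0, "ry": 0, "rz": 0},
  {"tx": 0, "ty": 0, "tz": 0, "rx": 0, "ry": 0, "rz": 0},
])

```text
clock: 3.35
tool_pos: [501.3, 17.2, 92.1]
tool_rot: [0.79, 0.614, 0.002, 0.001]
force: [1.0, -0.8, -0.0]
grip_width: 59.7
```

```bash
python3 - <<'E'
from cell import ctrl,eyes
from h import *
import pickle
s=ctrl.sense(); c=eyes.capture("wrist")
print(s["clock"],s["tool_pos"],s["joints"].round(2),s["force"],s["grip_width"])
P=(640,80.5,-.252)
plan(s,panel2w(P,[-121,-97,16])[0],-.252+np.pi/2,4)
pickle.dump((s,c),open("w2.pkl","wb"))
cv2.imwrite("pics/w3.png",c["img"])
E
```

```text
3.35 [501.3053053   17.17896993  92.05625828] [ 0.37  0.3  -0.55  1.88  0.18  1.01 -0.5 ] [ 0.95047751 -0.79488787 -0.00416696] 59.73354361373795
[tx -0.01 ty -0.01 tz 0.38 | rx 0.01 ry -0.00 rz 0.01]
[tx -0.01 ty -0.01 tz 0.38 | rx 0.01 ry -0.00 rz 0.01]
[tx -0.01 ty -0.01 tz 0.38 | rx 0.01 ry -0.00 rz 0.01]
[tx -0.01 ty -0.01 tz 0.38 | rx 0.01 ry -0.00 rz 0.01]
```

View pics/w3.png

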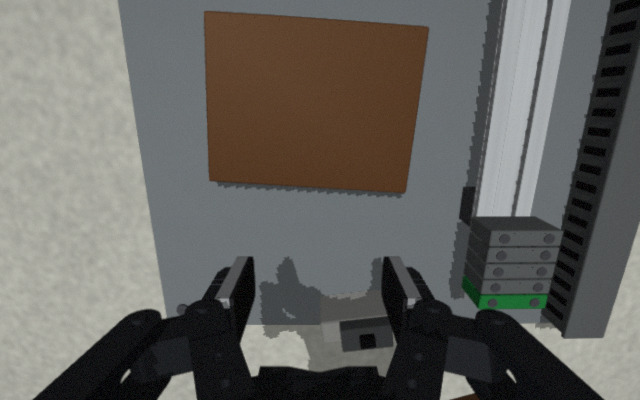

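```bash
python3 - <<'E'
from h import *
import pickle
s,c=pickle.load(open("w2.pkl","rb")); M=np.linalg.inv(c["mount"])
for z in (-8,-4,0,4): print(z,world2pix(c,[[11,-30,z],[11,30,z]],M).round(0).tolist())
P=(640,80.5,-.252);V=wview(s,c)
R=np.array([[np.cos(P[2]),-np.sin(P[2])],[np.sin(P[2]),np.cos(P[2])]])
q=(pix2world(c,[(205,11),(428,27),(406,192),(210,180)],18,V)[:,:2]-P[:2])@R
print(q.round(1),q.mean(0))
print((s["tool_pos"][:2]-P[:2])@R)
# rail near edge at z30, breaker, sheet right edge/near
print((pix2world(c,[(474,216),(497,60)],30,V)[:,:2]-P[:2])@R)
print((pix2world(c,[(150,215),(165,322)],4,V)[:,:2]-P[:2])@R)
print((pix2world(c,[(323,322),(392,318),(395,350),(340,350)],53,V)[:,:2]-P[:2])@R, "breaker")
E
```

```text
-8 [[249.0, 266.0], [389.0, 266.0]]
-4 [[251.0, 262.0], [388.0, 262.0]]
0 [[252.0, 258.0], [386.0, 257.0]]
4 [[254.0, 254.0], [384.0, 254.0]]
[[-182.9   31.7]
 [ -56.    23.7]
 [ -61.1  -74. ]
 [-188.9  -66. ]] [-122.20765395  -21.16241031]
[-118.52556937  -95.90339197]
[[-19.73561246 -86.57870876]
 [-19.43838062   5.10276761]]
[[-239.37895251  -94.83854363]
 [-241.37084112 -185.48337837]]
[[-115.75760304 -148.3501109 ]
 [ -72.95799332 -145.55731552]
 [ -69.26500581 -169.88072333]
 [-104.70657877 -169.69253246]] breaker
```

Call:
drive_tool([
  {"tx": -0.01, "ty": -0.02, "tz": 0.38, "rx": 0.01, "ry": 0, "rz": 0.01},
  {"tx": -0.01, "ty": -0.02, "tz": 0.38, "rx": 0.01, "ry": 0, "rz": 0.01},
  {"tx": -0.01, "ty": -0.01, "tz": 0.38, "rx": 0.01, "ry": 0, "rz": 0.01},
  {"tx": -0.01, "ty": -0.01, "tz": 0.3, "rx": 0.01, "ry": 0, "rz": 0.01},
  {"tx": 0, "ty": 0, "tz": 0, "rx": 0, "ry": 0, "rz": 0},
])

```text
clock: 3.9
tool_pos: [495.9, 16.0, 17.5]
tool_rot: [0.79, 0.613, -0.001, -0.002]
force: [-0.3, -0.3, 0.4]
grip_width: 60.1
```

```bash
cat >st.py <<'E'
from cell import ctrl,eyes
from h import *
import sys
P=(639,81,-.252)
def loc(w): return (np.atleast_2d(w)[:,:2]-P[:2])@np.array([[np.cos(P[2]),-np.sin(P[2])],[np.sin(P[2]),np.cos(P[2])]])
s=ctrl.sense(); X=Ro.from_quat(s["tool_rot"]).as_matrix()
if __name__=="__main__":
    print("t",s["clock"],"pan",loc(s["tool_pos"])[0].round(1),"z",s["tool_pos"][2].round(1),"xang",np.arctan2(X[1,0],X[0,0])-P[2],"zax",X[:,2].round(4),"F",s["force"].round(1),s["joints"].round(2))
E
python3 st.py; python3 - <<'E'
from st import *
plan(s,panel2w(P,[-122,-84,10.5])[0],P[2]+np.pi/2,2)
E
```

```text
t 3.9 pan [-122.3  -98.6] z 17.5 xang 1.5704877966256707 zax [-0.0043  0.0012 -1.    ] F [-0.3 -0.3  0.4] [ 0.34  0.4  -0.51  1.94  0.25  0.87 -0.56]
[tx 0.15 ty 0.00 tz 0.07 | rx -0.03 ry -0.00 rz -0.00]
[tx 0.15 ty 0.00 tz 0.07 | rx -0.03 ry -0.00 rz -0.00]
```

Call:
drive_tool([
  {"tx": 0.1, "ty": 0, "tz": 0.07, "rx": -0.03, "ry": 0, "rz": 0},
  {"tx": 0.08, "ty": 0, "tz": 0.07, "rx": -0.03, "ry": 0, "rz": 0},
  {"tx": 0, "ty": 0, "tz": 0, "rx": 0, "ry": 0, "rz": 0},
  {"tx": 0, "ty": 0, "tz": 0, "rx": 0, "ry": 0, "rz": 0},
])

```text
clock: 4.3
tool_pos: [498.7, 24.6, 11.4]
tool_rot: [0.79, 0.613, 0.001, 0.001]
force: [0.4, 0.6, 0.1]
grip_width: 60.2
```

```bash
python3 st.py; python3 - <<'E'
from st import *
cv2.imwrite("pics/w4.png",eyes.capture("wrist")["img"])
plan(s,panel2w(P,[-122,-63,10])[0],P[2]+np.pi/2,8)
E
```

```text
t 4.3 pan [-121.8  -89.6] z 11.4 xang 1.5705844263125328 zax [ 2.6e-03 -4.0e-04 -1.0e+00] F [0.4 0.6 0.1] [ 0.32  0.41 -0.51  1.94  0.26  0.85 -0.58]
[tx 0.07 ty -0.00 tz 0.00 | rx 0.00 ry -0.00 rz -0.00]
[tx 0.07 ty -0.00 tz 0.00 | rx 0.00 ry -0.00 rz -0.00]
[tx 0.07 ty -0.00 tz 0.00 | rx 0.00 ry -0.00 rz -0.00]
[tx 0.07 ty -0.00 tz 0.00 | rx 0.00 ry -0.00 rz -0.00]
[tx 0.07 ty -0.00 tz 0.00 | rx 0.00 ry -0.00 rz -0.00]
[tx 0.07 ty -0.00 tz 0.00 | rx 0.00 ry -0.00 rz -0.00]
[tx 0.07 ty -0.00 tz 0.00 | rx 0.00 ry -0.00 rz -0.00]
[tx 0.07 ty -0.00 tz 0.00 | rx 0.00 ry -0.00 rz -0.00]
```

View pics/w4.png

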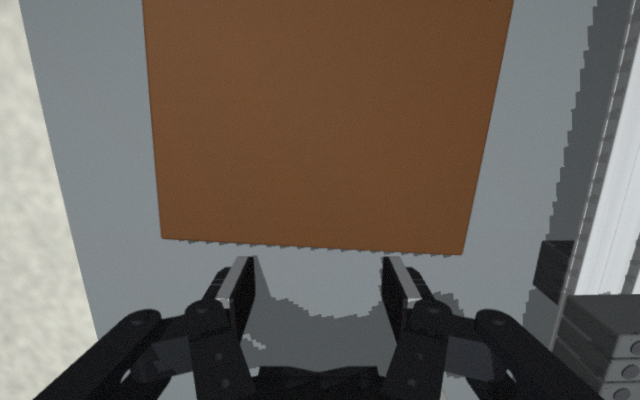

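Call:
drive_tool([
  {"tx": 0.07, "ty": 0, "tz": 0, "rx": 0, "ry": 0, "rz": 0},
  {"tx": 0.07, "ty": 0, "tz": 0, "rx": 0, "ry": 0, "rz": 0},
  {"tx": 0.07, "ty": 0, "tz": 0, "rx": 0, "ry": 0, "rz": 0},
  {"tx": 0.07, "ty": 0, "tz": 0, "rx": 0, "ry": 0, "rz": 0},
  {"tx": 0.07, "ty": 0, "tz": 0, "rx": 0, "ry": 0, "rz": 0},
])

```text
clock: 4.85
tool_pos: [502.7, 41.4, 10.8]
tool_rot: [0.791, 0.612, 0.0, 0.001]
force: [0.4, -2.3, 0.8]
grip_width: 59.9
```

Call:
drive_tool([
  {"tx": 0.04, "ty": 0, "tz": 0, "rx": 0, "ry": 0, "rz": 0},
  {"tx": 0.04, "ty": 0, "tz": 0, "rx": 0, "ry": 0, "rz": 0},
  {"tx": 0.02, "ty": 0, "tz": 0, "rx": 0, "ry": 0, "rz": 0},
  {"tx": 0, "ty": 0, "tz": 0, "rx": 0, "ry": 0, "rz": 0},
  {"tx": 0, "ty": 0, "tz": 0, "rx": 0, "ry": 0, "rz": 0},
])

```text
clock: 5.35
tool_pos: [503.9, 46.2, 10.8]
tool_rot: [0.791, 0.612, 0.001, 0.001]
force: [-0.7, -0.6, -0.0]
grip_width: 60.0
```

```bash
python3 st.py; python3 - <<'E'
from st import *
cv2.imwrite("pics/w5.png",eyes.capture("wrist")["img"])
E
```

```text
t 5.35 pan [-122.1  -67.4] z 10.8 xang 1.5700473139203062 zax [ 1.7e-03 -1.0e-04 -1.0e+00] F [-0.7 -0.6 -0. ] [ 0.28  0.43 -0.51  1.93  0.27  0.86 -0.63]
```

View pics/w5.png

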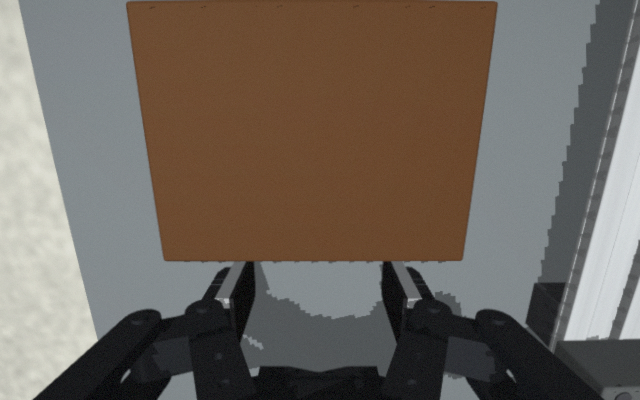

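Call:
drive_tool([
  {"tx": 0.04, "ty": 0, "tz": 0, "rx": 0, "ry": 0, "rz": 0},
  {"tx": 0.04, "ty": 0, "tz": 0, "rx": 0, "ry": 0, "rz": 0},
  {"tx": 0.02, "ty": 0, "tz": 0, "rx": 0, "ry": 0, "rz": 0},
  {"tx": 0, "ty": 0, "tz": 0, "rx": 0, "ry": 0, "rz": 0},
  {"tx": 0, "ty": 0, "tz": 0, "rx": 0, "ry": 0, "rz": 0},
])

```text
clock: 5.9
tool_pos: [505.3, 51.1, 10.9]
tool_rot: [0.791, 0.612, 0.001, 0.001]
force: [-0.7, -0.2, -0.8]
grip_width: 59.6
```

Call:
drive_tool([
  {"tx": -0.15, "ty": 0, "tz": 0, "rx": 0, "ry": 0, "rz": 0},
  {"tx": -0.15, "ty": 0, "tz": -0.1, "rx": 0, "ry": 0, "rz": 0},
  {"tx": 0, "ty": 0, "tz": -1, "rx": 0, "ry": 0, "rz": 0},
  {"tx": 0, "ty": 0, "tz": -1, "rx": 0, "ry": 0, "rz": 0},
  {"tx": 0.5, "ty": 0.2, "tz": -1, "rx": 0, "ry": 0, "rz": 0},
])

```text
clock: 6.4
tool_pos: [514.3, 52.1, 162.2]
tool_rot: [0.792, 0.61, -0.0, 0.001]
force: [1.3, -0.1, -0.7]
grip_width: 60.1
```

Call:
drive_tool([
  {"tx": 0.5, "ty": 0.4, "tz": -1, "rx": 0, "ry": 0, "rz": 0},
  {"tx": 0.5, "ty": 0.4, "tz": -0.5, "rx": 0, "ry": 0, "rz": 0},
  {"tx": 0, "ty": 0, "tz": 0, "rx": 0, "ry": 0, "rz": 0},
  {"tx": 0, "ty": 0, "tz": 0, "rx": 0, "ry": 0, "rz": 0},
  {"tx": 0, "ty": 0, "tz": 0, "rx": 0, "ry": 0, "rz": 0},
])

```text
clock: 6.9
tool_pos: [561.3, 89.6, 225.9]
tool_rot: [0.791, 0.612, -0.001, 0.0]
force: [-0.2, 0.1, -1.0]
grip_width: 59.7
```

```bash
python3 st.py; python3 - <<'E'
from st import *
import pickle
c=eyes.capture("wrist");pickle.dump((s,c),open("w3.pkl","wb"))
cv2.imwrite("pics/w6.png",c["img"])
E
```

```text
t 6.9 pan [-77.4 -11. ] z 225.9 xang 1.5689576673170966 zax [-5.0e-04 -1.3e-03 -1.0e+00] F [-0.2  0.1 -1. ] [ 0.25  0.32 -0.58  1.53  0.18  1.34 -0.61]
```

View pics/w6.png

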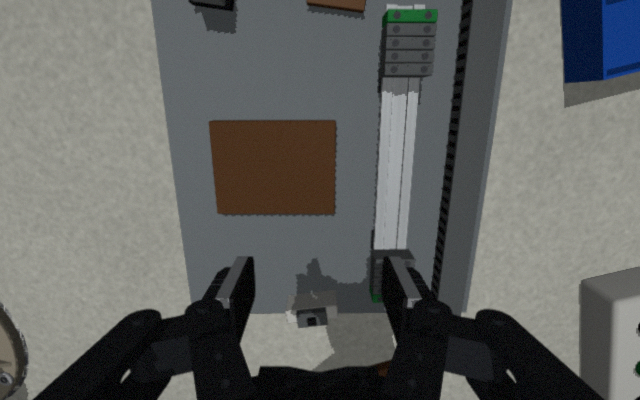

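```bash
python3 - <<'E'
import cv2
a=cv2.imread("pics/w6.png")
cv2.imwrite("pics/w6a.png",cv2.resize(a[0:140,320:520],None,fx=4,fy=4,interpolation=cv2.INTER_CUBIC))
cv2.imwrite("pics/w6b.png",cv2.resize(a[180:330,320:520],None,fx=4,fy=4,interpolation=cv2.INTER_CUBIC))
cv2.imwrite("pics/w6c.png",cv2.resize(a[100:230,190:350],None,fx=4,fy=4,interpolation=cv2.INTER_CUBIC))
E
```

```text
(no output)
```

View pics/w6a.png

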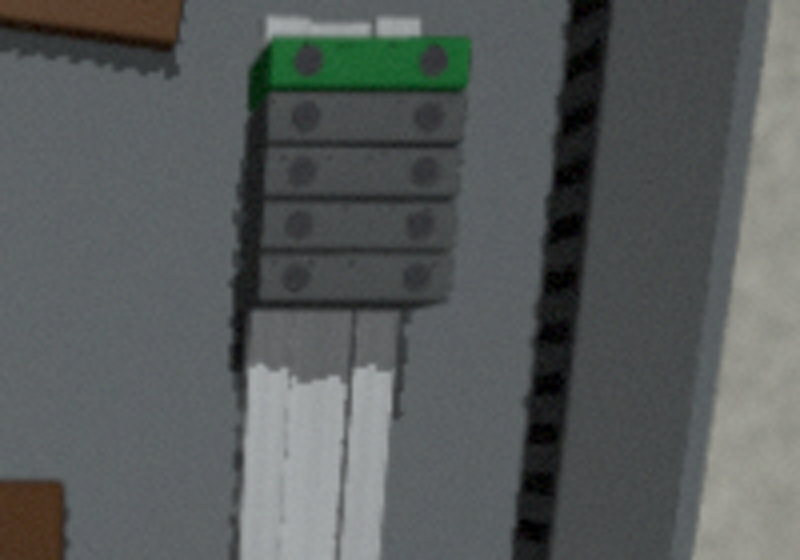

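View pics/w6b.png

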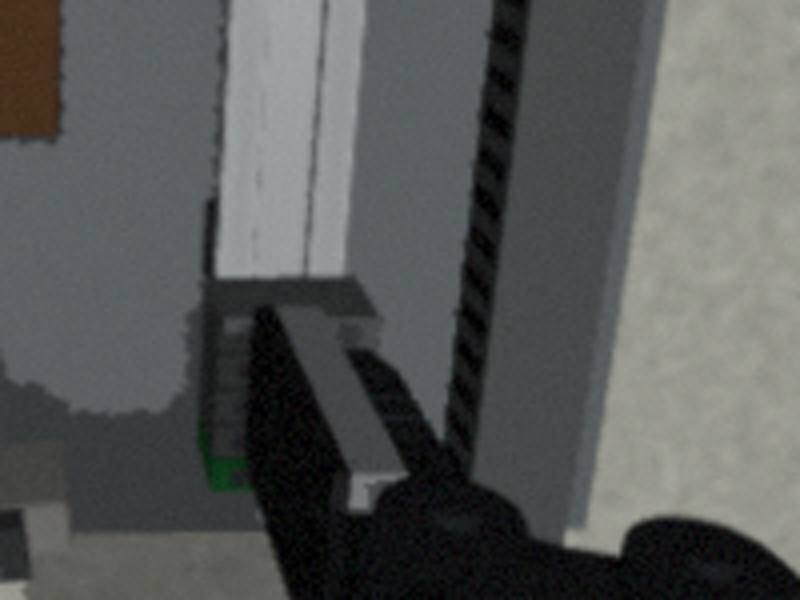

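View pics/w6c.png

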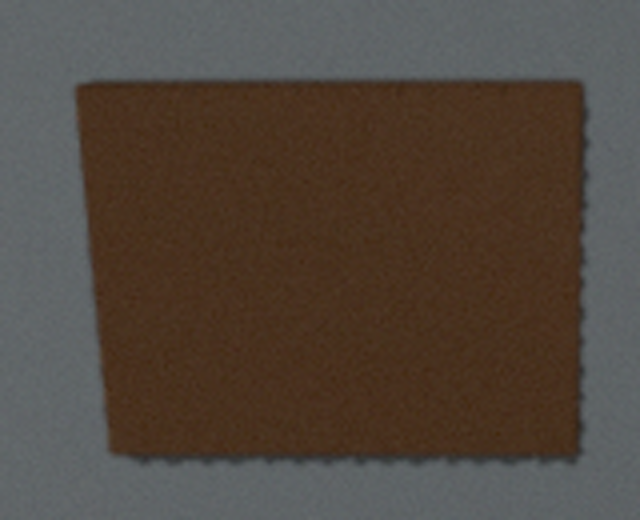

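```bash
cat > fit.py <<'E'
from h import *
import pickle
from scipy.optimize import least_squares
s,c=pickle.load(open("w3.pkl","rb")); V0=wview(s,c)
# (v-type: y,z known)  constrain world point at pixel with given z: coordinate
ob=[("y",141,56,(422,9.1)),("y",87,56,(405,75.4)),("y",-141,56,(378,302.2)),("y",-87,30,(390,249)),("y",-87,56,(378,258.8)),
("y",-190,4,(350,312.5)),
("x",-17.5,30,(380.4,124.6)),("x",-17.5,30,(376.3,187.2)),("x",-17.5,30,(374,247)),
("x",17.5,30,(416,124.6)),("x",17.5,30,(411,180)),("x",17.5,30,(406.5,247)),
("x",-240,4,(152,0)),("x",-240,4,(190.5,305)),
("x",60,35,(472.8,0)),("x",60,35,(464,75)),("x",60,35,(452,180)),("x",60,35,(437,295)),
("x",60,4,(462.8,0)),("x",60,4,(454.8,75)),("x",60,4,(443.5,180))]
def Vt(p):
    D=np.eye(4); D[:3,:3]=Ro.from_rotvec([p[3],p[4],0]).as_matrix(); D[2,3]=p[5]; return D@V0
def L(p,uv,z):
    w=pix2world(c,uv,z,Vt(p))[:,:2]-p[:2]; a=p[2]
    return w@np.array([[np.cos(a),-np.sin(a)],[np.sin(a),np.cos(a)]])
def f(p,full=False):
    r=[L(p,uv,z)[0][0 if k=="x" else 1]-v for k,v,z,uv in ob]
    return np.array(r) if full else np.r_[r,np.array(p[3:5])/.005,p[5]/2]
for fix in (1,0):
    g=(lambda q:f(np.r_[q,0,0,0])) if fix else f
    o=least_squares(g,[639,81,-.252]+[0]*(0 if fix else 3),x_scale=[1,1,.01]+([] if fix else [.01,.01,1]),loss="soft_l1")
    p=np.r_[o.x,0,0,0] if fix else o.x
    print(p.round(4)); print(f(p,True).round(1))
    q=L(p,(np.array([(77,84),(583,82),(580,456),(110,456)])+.5)/4-.5+[190,100],18); print(q.round(1).tolist(),q.mean(0)); e=(q[1]-q[0]+q[2]-q[3]);h=(q[0]-q[3]+q[1]-q[2]);print("yaw",np.arctan2(e[1],e[0]),np.arctan2(-h[0],h[1]))
E
python3 fit.py
```

```text
[ 6.39786e+02  8.24787e+01 -2.55900e-01  0.00000e+00  0.00000e+00
  0.00000e+00]
[-2.   0.6  2.1 -1.6 -0.5  1.2  0.1 -0.6  0.5  0.  -0.2  1.3  1.7  0.8
 -2.7 -3.  -2.4 -2.8  0.5  0.5  1.1]
[[-188.9, 47.5], [-60.9, 47.9], [-60.1, -51.7], [-189.5, -51.9]] [-124.85240829   -2.02400712]
yaw 0.002039096437972885 0.0014938832554897705
[ 6.398592e+02  8.202980e+01 -2.583000e-01  7.000000e-04  3.000000e-04
  2.213500e+00]
[-0.6  1.6  1.5 -1.8 -0.8  0.4  0.1 -0.4  0.9  0.3  0.1  1.8  0.1 -0.2
 -2.5 -2.6 -1.8 -1.9  0.6  0.8  1.6]
[[-190.0, 47.8], [-61.2, 48.5], [-60.2, -51.8], [-190.3, -52.2]] [-125.42831709   -1.91026492]
yaw 0.0043360118302207306 0.00363818199957542
```

```bash
sed -i 's/^P=.*/P=(639.8,82.2,-.256)/' st.py; python3 st.py; python3 - <<'E'
from st import *
print(panel2w(P,[-212,-2,70])); plan(s,panel2w(P,[-212,-2,70])[0],P[2]+np.pi,20)
E
```

```text
t 6.95 pan [-77.8 -12.8] z 225.8 xang 1.5727254555881138 zax [-6.0e-04 -1.4e-03 -1.0e+00] F [-1.  -0.1 -0.1] [ 0.25  0.32 -0.58  1.53  0.18  1.34 -0.61]
[[434.20253401 133.94632334  70.        ]]
[tx 0.01 ty -0.13 tz 0.16 | rx -0.00 ry 0.00 rz -0.90]
[tx 0.02 ty -0.13 tz 0.16 | rx -0.00 ry 0.00 rz -0.90]
[tx 0.03 ty -0.13 tz 0.16 | rx -0.00 ry 0.00 rz -0.90]
[tx 0.04 ty -0.13 tz 0.16 | rx -0.00 ry 0.00 rz -0.90]
[tx 0.05 ty -0.12 tz 0.16 | rx -0.00 ry 0.00 rz -0.90]
[tx 0.06 ty -0.12 tz 0.16 | rx -0.00 ry 0.00 rz -0.90]
[tx 0.07 ty -0.11 tz 0.16 | rx -0.00 ry 0.00 rz -0.90]
[tx 0.08 ty -0.11 tz 0.16 | rx -0.00 ry 0.00 rz -0.90]
[tx 0.09 ty -0.10 tz 0.16 | rx -0.00 ry 0.00 rz -0.90]
[tx 0.10 ty -0.09 tz 0.16 | rx -0.00 ry 0.00 rz -0.90]
[tx 0.10 ty -0.09 tz 0.16 | rx -0.00 ry 0.00 rz -0.90]
[tx 0.11 ty -0.08 tz 0.16 | rx -0.00 ry 0.00 rz -0.90]
[tx 0.12 ty -0.07 tz 0.16 | rx -0.00 ry 0.00 rz -0.90]
[tx 0.12 ty -0.06 tz 0.16 | rx -0.00 ry 0.00 rz -0.90]
[tx 0.12 ty -0.05 tz 0.16 | rx -0.00 ry 0.00 rz -0.90]
[tx 0.13 ty -0.04 tz 0.16 | rx -0.00 ry 0.00 rz -0.90]
[tx 0.13 ty -0.03 tz 0.16 | rx -0.00 ry 0.00 rz -0.90]
[tx 0.13 ty -0.02 tz 0.16 | rx -0.00 ry 0.00 rz -0.90]
[tx 0.13 ty -0.01 tz 0.16 | rx -0.00 ry 0.00 rz -0.90]
[tx 0.13 ty 0.00 tz 0.16 | rx -0.00 ry 0.00 rz -0.90]
```

Call:
drive_tool([
  {"tx": 0.01, "ty": -0.13, "tz": 0, "rx": 0, "ry": 0, "rz": -0.9},
  {"tx": 0.02, "ty": -0.13, "tz": 0, "rx": 0, "ry": 0, "rz": -0.9},
  {"tx": 0.03, "ty": -0.13, "tz": 0, "rx": 0, "ry": 0, "rz": -0.9},
  {"tx": 0.04, "ty": -0.13, "tz": 0, "rx": 0, "ry": 0, "rz": -0.9},
  {"tx": 0.05, "ty": -0.12, "tz": 0, "rx": 0, "ry": 0, "rz": -0.9},
])

```text
clock: 7.45
tool_pos: [529.8, 100.5, 226.0]
tool_rot: [0.655, 0.755, -0.001, 0.0]
force: [0.9, -0.4, 0.4]
grip_width: 59.9
```

Call:
drive_tool([
  {"tx": 0.06, "ty": -0.12, "tz": 0, "rx": 0, "ry": 0, "rz": -0.9},
  {"tx": 0.07, "ty": -0.11, "tz": 0, "rx": 0, "ry": 0, "rz": -0.9},
  {"tx": 0.08, "ty": -0.11, "tz": 0, "rx": 0, "ry": 0, "rz": -0.9},
  {"tx": 0.09, "ty": -0.1, "tz": 0, "rx": 0, "ry": 0, "rz": -0.9},
  {"tx": 0.1, "ty": -0.09, "tz": 0, "rx": 0, "ry": 0, "rz": -0.9},
])

```text
clock: 7.95
tool_pos: [498.3, 111.8, 225.9]
tool_rot: [0.495, 0.869, -0.001, 0.0]
force: [-0.6, 0.1, 0.3]
grip_width: 59.7
```

Call:
drive_tool([
  {"tx": 0.1, "ty": -0.09, "tz": 0.1, "rx": 0, "ry": 0, "rz": -0.9},
  {"tx": 0.11, "ty": -0.08, "tz": 0.2, "rx": 0, "ry": 0, "rz": -0.9},
  {"tx": 0.12, "ty": -0.07, "tz": 0.2, "rx": 0, "ry": 0, "rz": -0.9},
  {"tx": 0.12, "ty": -0.06, "tz": 0.2, "rx": 0, "ry": 0, "rz": -0.9},
  {"tx": 0.12, "ty": -0.05, "tz": 0.2, "rx": 0, "ry": 0, "rz": -0.9},
])

```text
clock: 8.45
tool_pos: [466.5, 122.8, 180.6]
tool_rot: [0.316, 0.949, -0.001, 0.0]
force: [-0.2, -0.1, 0.1]
grip_width: 60.0
```

Call:
drive_tool([
  {"tx": 0.13, "ty": -0.04, "tz": 0.2, "rx": 0, "ry": 0, "rz": -0.9},
  {"tx": 0.13, "ty": -0.03, "tz": 0.2, "rx": 0, "ry": 0, "rz": -0.9},
  {"tx": 0.13, "ty": -0.02, "tz": 0.2, "rx": 0, "ry": 0, "rz": -0.9},
  {"tx": 0.13, "ty": -0.01, "tz": 0.2, "rx": 0, "ry": 0, "rz": -0.9},
  {"tx": 0.13, "ty": 0, "tz": 0.2, "rx": 0, "ry": 0, "rz": -0.9},
])

```text
clock: 8.95
tool_pos: [435.4, 133.7, 130.6]
tool_rot: [0.125, 0.992, -0.001, 0.0]
force: [-0.4, -0.5, -0.3]
grip_width: 59.8
```

Call:
drive_tool([
  {"tx": 0, "ty": 0, "tz": 0, "rx": 0, "ry": 0, "rz": 0},
  {"tx": 0, "ty": 0, "tz": 0, "rx": 0, "ry": 0, "rz": 0},
])

```text
clock: 9.15
tool_pos: [436.2, 134.0, 131.6]
tool_rot: [0.128, 0.992, -0.0, 0.0]
force: [0.8, 0.2, 0.6]
grip_width: 59.8
```

```bash
python3 st.py; python3 - <<'E'
from st import *
plan(s,panel2w(P,[-212,-2,40])[0],P[2]+np.pi,5)
c=eyes.capture("wrist")
cv2.imwrite("pics/w7.png",c["img"])
E
```

```text
t 9.15 pan [-210.    -1.4] z 131.6 xang 3.1417065136828866 zax [ 8.0e-04 -1.1e-03 -1.0e+00] F [0.8 0.2 0.6] [ 0.41  0.19 -0.85  1.93  0.17  1.09  0.81]
[tx 0.01 ty -0.00 tz 0.37 | rx -0.00 ry 0.00 rz 0.00]
[tx 0.01 ty -0.00 tz 0.37 | rx -0.00 ry 0.00 rz 0.00]
[tx 0.01 ty -0.00 tz 0.37 | rx -0.00 ry 0.00 rz 0.00]
[tx 0.01 ty -0.00 tz 0.37 | rx -0.00 ry 0.00 rz 0.00]
[tx 0.01 ty -0.00 tz 0.37 | rx -0.00 ry 0.00 rz 0.00]
```

View pics/w7.png

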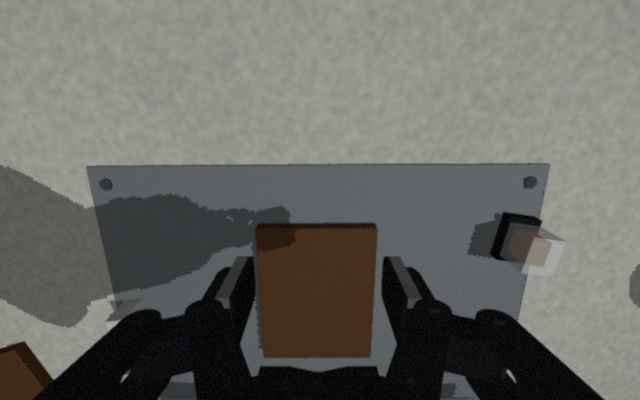

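```bash
python3 - <<'E'
from st import *
c=eyes.capture("wrist");V=wview(s,c)
print(loc(pix2world(c,[(256,228),(378,227),(371,357),(264,357)],18,V)).round(1).tolist(), loc(pix2world(c,[(88,167),(549,164)],4,V)).round(1).tolist())
E
```

```text
[[-190.1, -50.4], [-190.8, 48.2], [-61.4, 48.9], [-61.5, -50.7]] [[-237.8, -187.7], [-239.8, 187.6]]
```

Call:
drive_tool([
  {"tx": 0.01, "ty": 0, "tz": 0.6, "rx": 0, "ry": 0, "rz": 0},
  {"tx": 0.01, "ty": 0, "tz": 0.6, "rx": 0, "ry": 0, "rz": 0},
  {"tx": 0.01, "ty": 0, "tz": 0.6, "rx": 0, "ry": 0, "rz": 0},
  {"tx": 0.01, "ty": 0, "tz": 0.4, "rx": 0, "ry": 0, "rz": 0},
  {"tx": 0, "ty": 0, "tz": 0, "rx": 0, "ry": 0, "rz": 0},
])

```text
clock: 9.75
tool_pos: [433.4, 134.6, 19.8]
tool_rot: [0.127, 0.992, -0.001, -0.001]
force: [-0.1, -0.2, -0.2]
grip_width: 59.5
```

```bash
python3 st.py; python3 - <<'E'
from st import *
plan(s,panel2w(P,[-211,-1.5,10.5])[0],P[2]+np.pi,2)
E
```

```text
t 9.75 pan [-213.    -1.6] z 19.8 xang 3.1433854947702837 zax [-2.6e-03 -9.0e-04 -1.0e+00] F [-0.1 -0.2 -0.2] [ 0.31  0.38 -0.78  2.04  0.35  0.86  0.65]
[tx -0.02 ty 0.00 tz 0.09 | rx -0.01 ry -0.01 rz 0.01]
[tx -0.02 ty 0.00 tz 0.09 | rx -0.01 ry -0.01 rz 0.01]
```

Call:
drive_tool([
  {"tx": -0.02, "ty": 0, "tz": 0.09, "rx": -0.01, "ry": -0.01, "rz": 0.01},
  {"tx": -0.02, "ty": 0, "tz": 0.09, "rx": -0.01, "ry": -0.01, "rz": 0.01},
  {"tx": 0, "ty": 0, "tz": 0, "rx": 0, "ry": 0, "rz": 0},
  {"tx": 0, "ty": 0, "tz": 0, "rx": 0, "ry": 0, "rz": 0},
])

```text
clock: 10.15
tool_pos: [437.4, 134.8, 13.5]
tool_rot: [0.127, 0.992, 0.001, 0.002]
force: [-0.9, 0.0, -0.1]
grip_width: 59.5
```

```bash
python3 st.py; python3 - <<'E'
from st import *
c=eyes.capture("wrist")
cv2.imwrite("pics/w8.png",c["img"])
plan(s,panel2w(P,[-90,0,10])[0],P[2]+np.pi,24)
E
```

```text
t 10.15 pan [-209.1   -0.4] z 13.5 xang 3.142610764691704 zax [ 5.e-03  9.e-04 -1.e+00] F [-0.9  0.  -0.1] [ 0.3   0.39 -0.77  2.04  0.36  0.84  0.64]
[tx -0.10 ty 0.00 tz 0.00 | rx 0.00 ry 0.00 rz 0.00]
[tx -0.10 ty 0.00 tz 0.00 | rx 0.00 ry 0.00 rz 0.00]
[tx -0.10 ty 0.00 tz 0.00 | rx 0.00 ry 0.00 rz 0.00]
[tx -0.10 ty 0.00 tz 0.00 | rx 0.00 ry 0.00 rz 0.00]
[tx -0.10 ty 0.00 tz 0.00 | rx 0.00 ry 0.00 rz 0.00]
[tx -0.10 ty 0.00 tz 0.00 | rx 0.00 ry 0.00 rz 0.00]
[tx -0.10 ty 0.00 tz 0.00 | rx 0.00 ry 0.00 rz 0.00]
[tx -0.10 ty 0.00 tz 0.00 | rx 0.00 ry 0.00 rz 0.00]
[tx -0.10 ty 0.00 tz 0.00 | rx 0.00 ry 0.00 rz 0.00]
[tx -0.10 ty 0.00 tz 0.00 | rx 0.00 ry 0.00 rz 0.00]
[tx -0.10 ty 0.00 tz 0.00 | rx 0.00 ry 0.00 rz 0.00]
[tx -0.10 ty 0.00 tz 0.00 | rx 0.00 ry 0.00 rz 0.00]
[tx -0.10 ty 0.00 tz 0.00 | rx 0.00 ry 0.00 rz 0.00]
[tx -0.10 ty 0.00 tz 0.00 | rx 0.00 ry 0.00 rz 0.00]
[tx -0.10 ty 0.00 tz 0.00 | rx 0.00 ry 0.00 rz 0.00]
[tx -0.10 ty 0.00 tz 0.00 | rx 0.00 ry 0.00 rz 0.00]
[tx -0.10 ty 0.00 tz 0.00 | rx 0.00 ry 0.00 rz 0.00]
[tx -0.10 ty 0.00 tz 0.00 | rx 0.00 ry 0.00 rz 0.00]
[tx -0.10 ty 0.00 tz 0.00 | rx 0.00 ry 0.00 rz 0.00]
[tx -0.10 ty 0.00 tz 0.00 | rx 0.00 ry 0.00 rz 0.00]
[tx -0.10 ty 0.00 tz 0.00 | rx 0.00 ry 0.00 rz 0.00]
[tx -0.10 ty 0.00 tz 0.00 | rx 0.00 ry 0.00 rz 0.00]
[tx -0.10 ty 0.00 tz 0.00 | rx 0.00 ry 0.00 rz 0.00]
[tx -0.10 ty 0.00 tz 0.00 | rx 0.00 ry 0.00 rz 0.00]
```

View pics/w8.png

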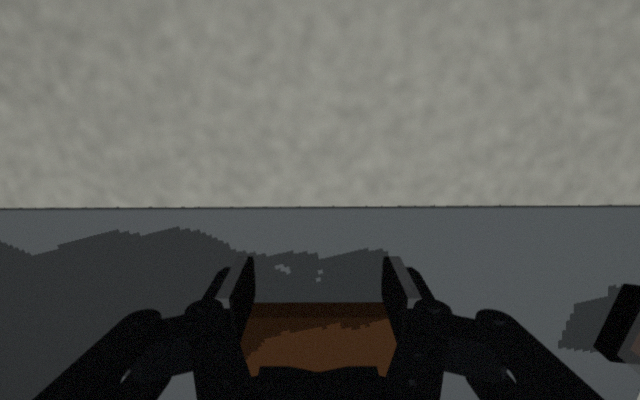

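Call:
drive_tool([
  {"tx": 0, "ty": -0.01, "tz": 0.04, "rx": 0, "ry": 0, "rz": 0},
  {"tx": -0.08, "ty": -0.01, "tz": 0.02, "rx": 0, "ry": 0, "rz": 0},
  {"tx": -0.08, "ty": 0, "tz": 0, "rx": 0, "ry": 0, "rz": 0},
  {"tx": -0.1, "ty": 0, "tz": 0, "rx": 0, "ry": 0, "rz": 0},
  {"tx": -0.1, "ty": 0, "tz": 0, "rx": 0, "ry": 0, "rz": 0},
])

```text
clock: 10.7
tool_pos: [454.4, 129.1, 9.8]
tool_rot: [0.127, 0.992, 0.001, 0.002]
force: [-1.5, 0.3, 0.7]
grip_width: 59.6
```

Call:
drive_tool([
  {"tx": -0.1, "ty": 0, "tz": 0, "rx": 0, "ry": 0, "rz": 0},
  {"tx": -0.1, "ty": 0, "tz": 0, "rx": 0, "ry": 0, "rz": 0},
  {"tx": -0.1, "ty": 0, "tz": 0, "rx": 0, "ry": 0, "rz": 0},
  {"tx": -0.1, "ty": 0, "tz": 0, "rx": 0, "ry": 0, "rz": 0},
  {"tx": -0.1, "ty": 0, "tz": 0, "rx": 0, "ry": 0, "rz": 0},
])

```text
clock: 11.2
tool_pos: [478.6, 122.9, 9.9]
tool_rot: [0.127, 0.992, 0.001, 0.002]
force: [-0.6, 0.5, -0.9]
grip_width: 59.9
```

```bash
python3 st.py; python3 - <<'E'
from st import *
plan(s,panel2w(P,[-91,0,10.5])[0],P[2]+np.pi,1)
c=eyes.capture("top"); cv2.imwrite("pics/t2.png",cv2.resize(c["img"][90:300,180:400],None,fx=2.8,fy=2.8))
E
```

```text
t 11.2 pan [-166.2   -1.5] z 9.9 xang 3.143018088327495 zax [ 3.8e-03  9.0e-04 -1.0e+00] F [-0.6  0.5 -0.9] [ 0.3   0.46 -0.74  1.95  0.4   0.87  0.67]
[tx -1.50 ty 0.03 tz -0.01 | rx 0.02 ry 0.04 rz 0.02]
```

View pics/t2.png

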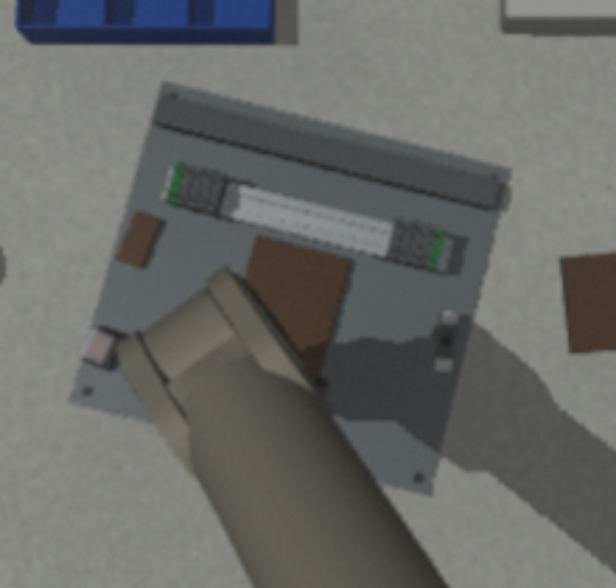

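Call:
drive_tool([
  {"tx": -0.1, "ty": 0.003, "tz": 0, "rx": 0, "ry": 0, "rz": 0},
  {"tx": -0.1, "ty": 0.003, "tz": 0, "rx": 0, "ry": 0, "rz": 0},
  {"tx": -0.1, "ty": 0.003, "tz": 0, "rx": 0, "ry": 0, "rz": 0},
  {"tx": -0.1, "ty": 0.003, "tz": 0, "rx": 0, "ry": 0, "rz": 0},
  {"tx": -0.1, "ty": 0.003, "tz": 0, "rx": 0, "ry": 0, "rz": 0},
])

```text
clock: 11.75
tool_pos: [503.0, 117.3, 10.0]
tool_rot: [0.127, 0.992, 0.001, 0.002]
force: [-0.8, 0.6, 0.3]
grip_width: 59.8
```

Call:
drive_tool([
  {"tx": -0.1, "ty": 0.003, "tz": 0, "rx": 0, "ry": 0, "rz": 0},
  {"tx": -0.1, "ty": 0.003, "tz": 0, "rx": 0, "ry": 0, "rz": 0},
  {"tx": -0.1, "ty": 0.003, "tz": 0, "rx": 0, "ry": 0, "rz": 0},
  {"tx": -0.1, "ty": 0.003, "tz": 0, "rx": 0, "ry": 0, "rz": 0},
  {"tx": -0.1, "ty": 0.003, "tz": 0, "rx": 0, "ry": 0, "rz": 0},
])

```text
clock: 12.25
tool_pos: [527.4, 111.7, 10.1]
tool_rot: [0.127, 0.992, 0.001, 0.002]
force: [0.0, 0.4, -0.2]
grip_width: 59.3
```

```bash
python3 st.py; python3 - <<'E'
from st import *
plan(s,panel2w(P,[-91,0,10.5])[0],P[2]+np.pi,1)
c=eyes.capture("wrist"); cv2.imwrite("pics/w9.png",c["img"])
c=eyes.capture("scene"); cv2.imwrite("pics/s2.png",cv2.resize(c["img"][150:300,250:450],None,fx=4,fy=4))
E
```

```text
t 12.25 pan [-1.163e+02  1.000e-01] z 10.1 xang 3.142953131094518 zax [ 3.8e-03  9.0e-04 -1.0e+00] F [ 0.   0.4 -0.2] [ 0.3   0.54 -0.7   1.84  0.43  0.92  0.71]
[tx -0.51 ty -0.00 tz -0.01 | rx 0.02 ry 0.04 rz 0.02]
```

View pics/w9.png

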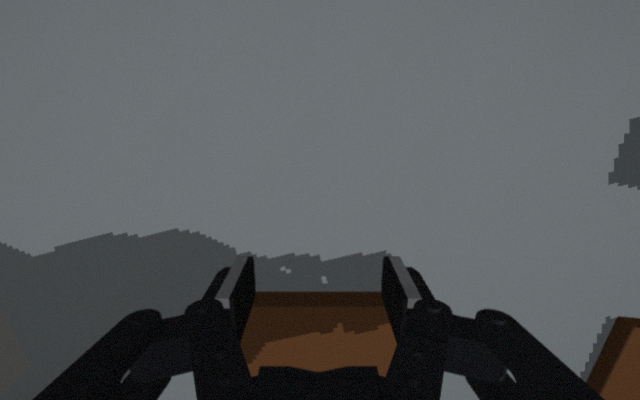

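View pics/s2.png

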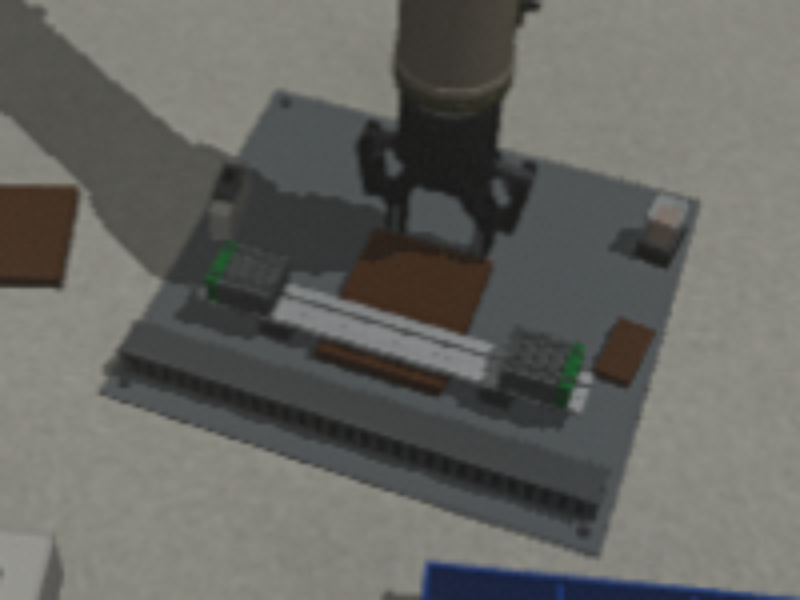

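Call:
drive_tool([
  {"tx": -0.1, "ty": 0, "tz": 0, "rx": 0, "ry": 0, "rz": 0},
  {"tx": -0.1, "ty": 0, "tz": 0, "rx": 0, "ry": 0, "rz": 0},
  {"tx": -0.1, "ty": 0, "tz": 0, "rx": 0, "ry": 0, "rz": 0},
  {"tx": -0.1, "ty": 0, "tz": 0, "rx": 0, "ry": 0, "rz": 0},
  {"tx": -0.1, "ty": 0, "tz": 0, "rx": 0, "ry": 0, "rz": 0},
])

```text
clock: 12.85
tool_pos: [551.6, 105.4, 10.2]
tool_rot: [0.127, 0.992, 0.001, 0.002]
force: [-1.1, -0.1, -0.2]
grip_width: 59.7
```

```bash
python3 st.py; python3 - <<'E'
from st import *
c=eyes.capture("scene"); cv2.imwrite("pics/s3.png",cv2.resize(c["img"][190:280,290:400],None,fx=7,fy=6.6,interpolation=cv2.INTER_CUBIC))
E
```

```text
t 12.85 pan [-91.2   0.1] z 10.2 xang 3.1429148354391234 zax [ 3.8e-03  9.0e-04 -1.0e+00] F [-1.1 -0.1 -0.2] [ 0.29  0.57 -0.69  1.77  0.44  0.95  0.73]
```

View pics/s3.png

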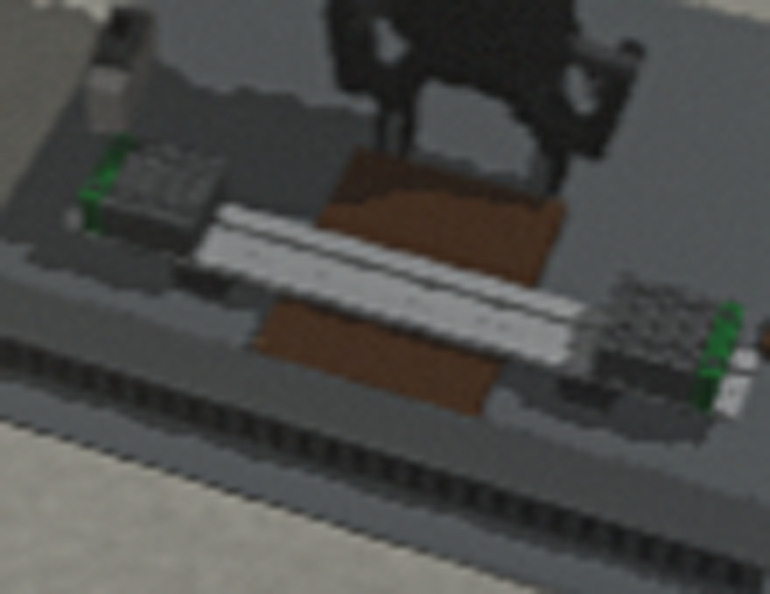

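Next, steps of 1.5 to 2 mm with a force check after each call.

Call:
drive_tool([
  {"tx": -0.04, "ty": 0, "tz": 0, "rx": 0, "ry": 0, "rz": 0},
  {"tx": -0.04, "ty": 0, "tz": 0, "rx": 0, "ry": 0, "rz": 0},
  {"tx": -0.03, "ty": 0, "tz": 0, "rx": 0, "ry": 0, "rz": 0},
  {"tx": 0, "ty": 0, "tz": 0, "rx": 0, "ry": 0, "rz": 0},
])

```text
clock: 13.3
tool_pos: [556.7, 104.1, 10.3]
tool_rot: [0.127, 0.992, 0.001, 0.002]
force: [0.1, 0.1, 0.1]
grip_width: 59.7
```

Call:
drive_tool([
  {"tx": -0.03, "ty": 0, "tz": 0, "rx": 0, "ry": 0, "rz": 0},
  {"tx": 0, "ty": 0, "tz": 0, "rx": 0, "ry": 0, "rz": 0},
])

```text
clock: 13.5
tool_pos: [558.1, 103.8, 10.3]
tool_rot: [0.127, 0.992, 0.001, 0.002]
force: [0.5, -0.2, 0.1]
grip_width: 59.8
```

Call:
drive_tool([
  {"tx": -0.03, "ty": 0, "tz": 0, "rx": 0, "ry": 0, "rz": 0},
  {"tx": 0, "ty": 0, "tz": 0, "rx": 0, "ry": 0, "rz": 0},
])

```text
clock: 13.7
tool_pos: [559.6, 103.4, 10.3]
tool_rot: [0.127, 0.992, 0.001, 0.002]
force: [0.3, 0.8, -0.6]
grip_width: 59.6
```

Call:
drive_tool([
  {"tx": -0.02, "ty": 0, "tz": 0, "rx": 0, "ry": 0, "rz": 0},
  {"tx": -0.02, "ty": 0, "tz": 0, "rx": 0, "ry": 0, "rz": 0},
])

```text
clock: 13.9
tool_pos: [561.3, 102.9, 10.2]
tool_rot: [0.127, 0.992, 0.001, 0.002]
force: [-0.4, 0.7, -0.3]
grip_width: 59.6
```

Call:
drive_tool([
  {"tx": -0.02, "ty": 0, "tz": 0, "rx": 0, "ry": 0, "rz": 0},
  {"tx": 0, "ty": 0, "tz": 0, "rx": 0, "ry": 0, "rz": 0},
])

```text
clock: 14.1
tool_pos: [562.1, 102.7, 10.2]
tool_rot: [0.127, 0.992, 0.001, 0.002]
force: [-2.0, 0.9, 1.4]
grip_width: 59.6
```

```bash
python3 st.py; python3 - <<'E'
from st import *
c=eyes.capture("scene"); cv2.imwrite("pics/s4.png",cv2.resize(c["img"][190:280,290:400],None,fx=7,fy=6.6,interpolation=cv2.INTER_CUBIC))
E
```

```text
t 14.1 pan [-80.3   0.1] z 10.2 xang 3.143099086530192 zax [ 3.4e-03  8.0e-04 -1.0e+00] F [-2.   0.9  1.4] [ 0.29  0.59 -0.68  1.75  0.45  0.96  0.74]
```

View pics/s4.png

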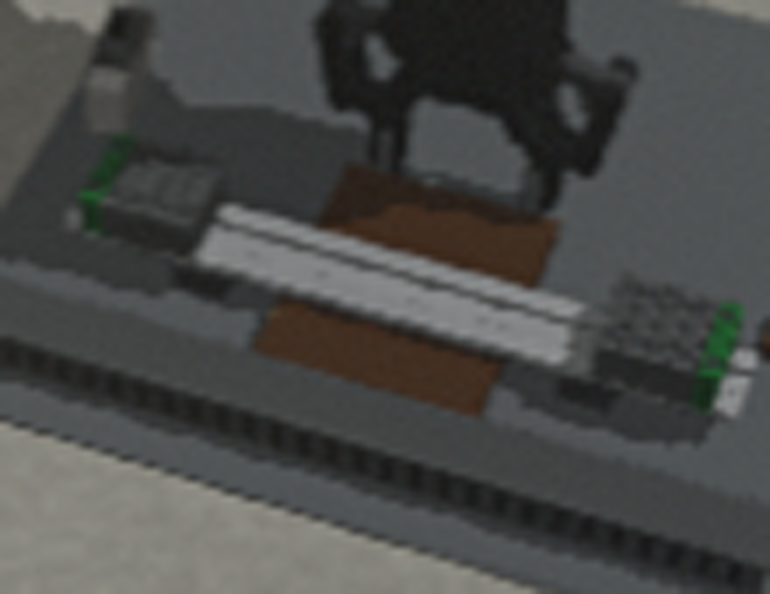

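Call:
drive_tool([
  {"tx": -0.02, "ty": 0, "tz": 0, "rx": 0, "ry": 0, "rz": 0},
  {"tx": 0, "ty": 0, "tz": 0, "rx": 0, "ry": 0, "rz": 0},
])

```text
clock: 14.35
tool_pos: [562.2, 102.7, 10.1]
tool_rot: [0.127, 0.992, 0.0, 0.001]
force: [-4.9, 1.3, 2.5]
grip_width: 59.7
```

Call:
drive_tool([
  {"tx": -0.01, "ty": 0, "tz": 0, "rx": 0, "ry": 0, "rz": 0},
  {"tx": 0, "ty": 0, "tz": 0, "rx": 0, "ry": 0, "rz": 0},
])

```text
clock: 14.55
tool_pos: [562.3, 102.7, 10.1]
tool_rot: [0.127, 0.992, 0.0, 0.001]
force: [-7.3, 0.6, 6.0]
grip_width: 59.5
```

Call:
drive_tool([
  {"tx": 0.04, "ty": 0, "tz": 0, "rx": 0, "ry": 0, "rz": 0},
  {"tx": 0.1, "ty": 0, "tz": 0, "rx": 0, "ry": 0, "rz": 0},
  {"tx": 0.2, "ty": 0, "tz": 0, "rx": 0, "ry": 0, "rz": 0},
  {"tx": 0.2, "ty": 0, "tz": 0, "rx": 0, "ry": 0, "rz": 0},
  {"tx": 0.2, "ty": 0, "tz": -0.2, "rx": 0, "ry": 0, "rz": 0},
])

```text
clock: 15.05
tool_pos: [525.9, 111.6, 19.3]
tool_rot: [0.127, 0.992, 0.0, 0.001]
force: [-0.6, -0.6, -0.2]
grip_width: 59.7
```

Call:
drive_tool([
  {"tx": 0, "ty": 0, "tz": -1, "rx": 0, "ry": 0, "rz": 0},
  {"tx": 0, "ty": 0, "tz": -1, "rx": 0, "ry": 0, "rz": 0},
  {"tx": 0, "ty": 0, "tz": -1, "rx": 0, "ry": 0, "rz": 0},
  {"tx": -0.6, "ty": 0, "tz": -1, "rx": 0, "ry": 0, "rz": 0},
  {"tx": -1, "ty": 0, "tz": -1, "rx": 0, "ry": 0, "rz": 0},
])

```text
clock: 15.55
tool_pos: [585.5, 97.5, 253.5]
tool_rot: [0.126, 0.992, 0.001, 0.004]
force: [1.1, 0.2, 0.5]
grip_width: 59.7
```

Call:
drive_tool([
  {"tx": -1, "ty": 0, "tz": 0, "rx": 0, "ry": 0, "rz": 0},
  {"tx": -0.6, "ty": 0, "tz": 0, "rx": 0, "ry": 0, "rz": 0},
  {"tx": 0, "ty": 0, "tz": 0, "rx": 0, "ry": 0, "rz": 0},
  {"tx": 0, "ty": 0, "tz": 0, "rx": 0, "ry": 0, "rz": 0},
  {"tx": 0, "ty": 0, "tz": 0, "rx": 0, "ry": 0, "rz": 0},
])

```text
clock: 16.05
tool_pos: [662.5, 77.1, 249.5]
tool_rot: [0.126, 0.992, 0.001, 0.002]
force: [0.2, 0.2, -0.2]
grip_width: 60.1
```

```bash
python3 st.py; python3 - <<'E'
from st import *
import pickle
c=eyes.capture("wrist"); cv2.imwrite("pics/w10.png",c["img"]); pickle.dump((s,c),open("w4.pkl","wb"))
c=eyes.capture("scene"); cv2.imwrite("pics/s5.png",cv2.resize(c["img"][190:280,290:400],None,fx=7,fy=6.6,interpolation=cv2.INTER_CUBIC))
E
```

```text
t 16.05 pan [23.3  0.8] z 249.5 xang 3.1448005440204065 zax [ 0.004   0.0013 -1.    ] F [ 0.2  0.2 -0.2] [ 0.29  0.57 -0.74  1.2   0.37  1.5   0.93]
```

View pics/w10.png

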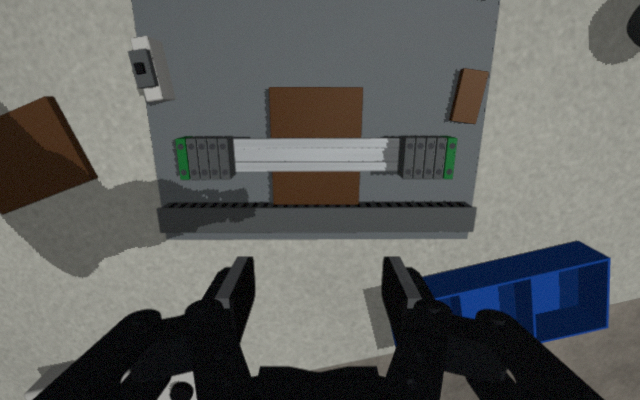

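View pics/s5.png

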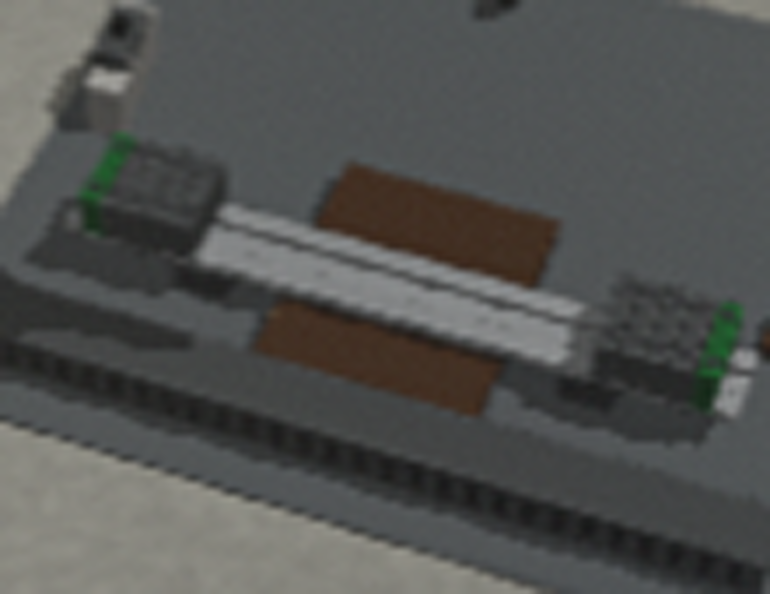

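Great view. The plate reaches the duct, with its near edge at row 87 and far edge at about row 205. I'll zoom in and measure.

```bash
python3 - <<'E'
import cv2
a=cv2.imread("pics/w10.png")
cv2.imwrite("pics/w10a.png",cv2.resize(a[75:215,220:410],None,fx=4.2,fy=4.2,interpolation=cv2.INTER_CUBIC))
cv2.imwrite("pics/w10b.png",cv2.resize(a[125:240,145:305],None,fx=5,fy=5,interpolation=cv2.INTER_CUBIC))
cv2.imwrite("pics/w10c.png",cv2.resize(a[125:240,330:490],None,fx=5,fy=5,interpolation=cv2.INTER_CUBIC))
E
```

```text
(no output)
```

View pics/w10a.png

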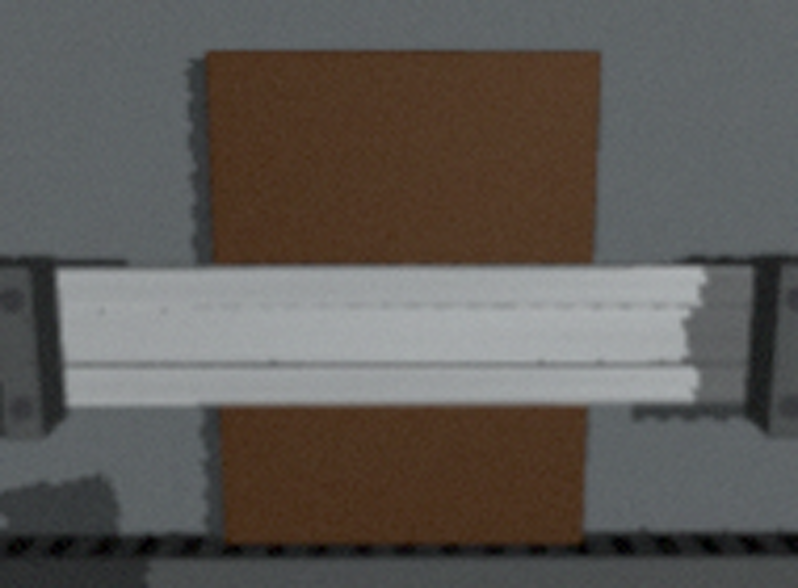

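View pics/w10b.png

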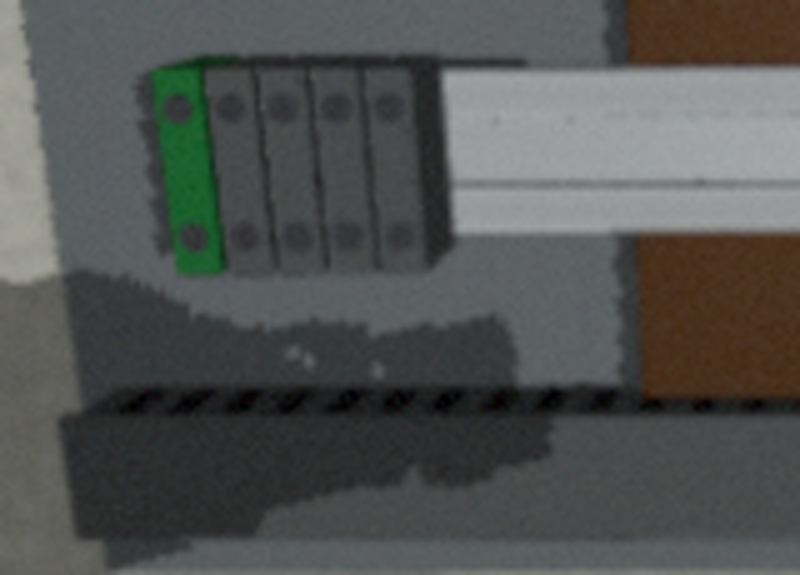

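View pics/w10c.png

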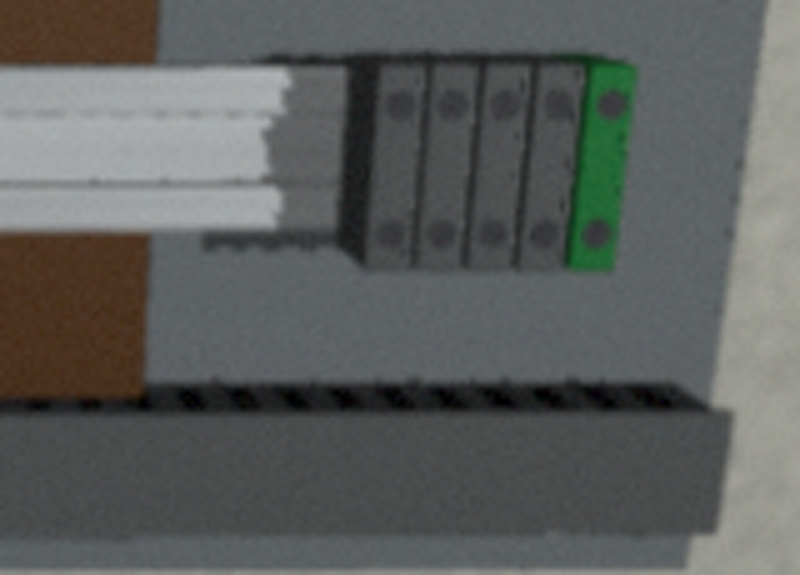

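```bash
python3 - <<'E'
from h import *
import pickle
from st import loc
s,c=pickle.load(open("w4.pkl","rb")); V=wview(s,c)
A=lambda *p:(np.array(p)+.5)/4.2-.5+[220,75]
B=lambda *p:(np.array(p)+.5)/5-.5+[145,125]
C=lambda *p:(np.array(p)+.5)/5-.5+[330,125]
g=lambda n,q,z:print(n,loc(pix2world(c,q,z,V)).round(1).tolist())
g("plate",A((206,52),(601,51),(582,544),(225,545)),18)
g("term inner foot z30",np.r_[B((443,68),(456,234)),C((348,66),(342,232))],30)
g("term outer top z56",np.r_[B((152,72),(178,273)),C((637,66),(615,270))],56)
g("rail z30",A((100,267),(650,267),(100,406),(580,404)),30)
g("sheet edge z4",np.r_[B((25,40),(62,270)),C((765,20),(717,370))],4)
g("duct top z35",np.r_[B((65,413),(790,413)),C((30,412),(730,411))],35)
g("duct foot z4",np.r_[B((105,388),(600,388)),C((160,385),(680,384))],4)
E
```

```text
plate [[-69.4, -49.7], [-69.8, 49.1], [59.2, 49.2], [59.6, -49.8]]
term inner foot z30 [[-17.6, -87.8], [18.2, -87.5], [-18.2, 88.4], [17.5, 89.7]]
term outer top z56 [[-19.6, -138.8], [21.0, -138.6], [-21.2, 139.2], [20.0, 139.9]]
rail z30 [[-17.6, -76.9], [-17.7, 62.0], [18.1, -79.2], [17.4, 45.6]]
sheet edge z4 [[-21.4, -189.3], [32.1, -188.4], [-26.5, 189.3], [56.4, 190.0]]
duct top z35 [[57.8, -177.0], [57.6, -14.8], [57.3, 21.9], [56.9, 178.9]]
duct foot z4 [[61.3, -182.2], [61.2, -62.0], [60.3, 55.0], [59.9, 181.4]]
```

```bash
python3 - <<'E'
from st import *
b=cv2.imread("pics/scene0.png"); c=eyes.capture("scene"); 
d=cv2.absdiff(b,c["img"]); o=np.hstack([c["img"][130:300,150:500],d[130:300,150:500]*3]); cv2.imwrite("pics/s6.png",cv2.resize(np.vstack([c["img"][130:300,150:500],np.clip(d[130:300,150:500].astype(int)*3,0,255).astype(np.uint8)]),None,fx=1.7,fy=1.7)); print(s["clock"],s["force"],s["dq"].round(3))
E
```

```text
16.15 [ 0.52745741 -0.29256242 -0.05331447] [ 0.001  0.003  0.004 -0.002  0.003 -0.001 -0.001]
```

View pics/s6.png

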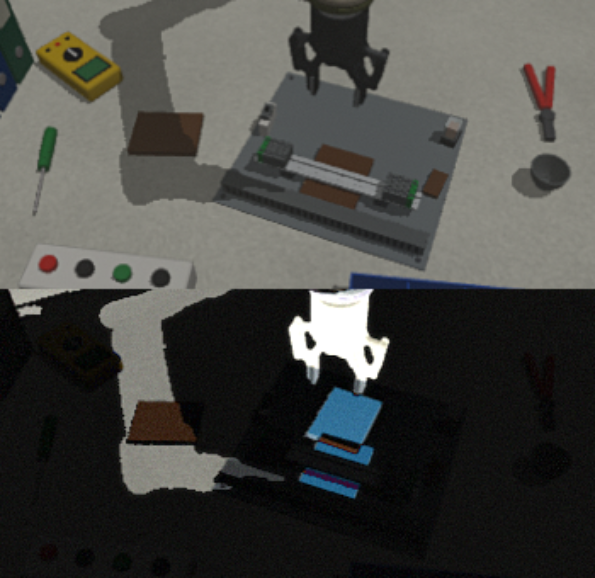

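Comparing before and after, only the plate, the arm and its shadow have changed; the hand is about 250 mm up and touching nothing. I'll hand it in.

```bash
python3 - <<'E'
from cell import ticket
print(ticket.sign_off())
E
```

```text
the job is handed in; nothing more can be done
None
```

The plate is under the rail with its far edge against the wiring duct, about 1 mm off midway between the feet. I handed the job in at about 16 s.

**What I did:** I first squared and centred the plate with a two-finger push on its right side, about 20 mm to the left. I then pushed its near edge about 120 mm, under the rail, until the tool stalled against the duct at about 7 N. After that I backed the fingers off and lifted the hand to about 250 mm.

**Last checks, from the wrist camera (good to about 2 mm):**
- **Position:** the plate's far edge was at x = 59.4 mm against the duct at 60 mm, and its near edge at -69.6 mm against the -70 mm expected.
- **Centring:** the plate sat at y = -0.3 mm in my panel frame. The terminals on the rail ends put the true middle at about +0.6 mm, which is where the 1 mm comes from.
- **Squareness:** the plate's edges and the duct face ran parallel, both at about -0.004 rad in my frame.
- **Other things:** a before-and-after comparison of the scene camera's picture around the panel showed nothing else moved. The force reading was near zero.

**Disagreement:** the panel position I worked out from different pictures varied by 2 to 4 mm, so I measured the result against the rail, terminals and duct. Where the duct's top edge showed, it read 2 to 3 mm nearer than its given position. The duct's foot and the stall both agreed with the plate touching it.

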